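Put the bench tools back in their fitted blocks

ROBOT

A 6-joint arm with a two-finger parallel gripper is mounted at the origin on a cart in front of the work surface, level with it; the furniture and walls round the work are solid. World frame = base frame: x ahead of the robot, y to its left, z up, the work surface at z = 0. Lengths are in m, angles in rad, forces in N, time in s.
With the tool pointing down it reaches from about 0.3 to 0.85 m from the base axis. Payload 4.2 kg.
Tool frame: the origin (TCP) lies at the very end of the fingers, on their centre line; the grasp point (between the pads) lies 19 mm behind it; z points along the fingers, y is the line along which they close (so a half turn about z gives the same grasp; the last joint's range is limited). The gripper opens to 91 mm and grips with 3 to 60 N. Pads are 32 mm wide; open, the fingers measure 118 mm over their backs; the gripper's body (76 mm by 178 mm) begins 60 mm behind the grasp point.
Start: joints at [1.278, 0.32, 1.565, -0, 1.257, -0.02], TCP at [0.155, 0.554, 0.214] pointing down, gripper open.
Joint ranges: [-3.11, 3.11], [-0.84, 2.01], [0.21, 2.61], [-1.34, 4.49], [0.05, 2.63], [-2.56, 2.56]. Speed limits (rad/s): [2.57, 2.57, 3.14, 3.14, 3.14, 3.14].

INTERFACE

Orientations are given as a rotation vector (axis times angle).
In Python, from plant import get_obs, vision, job gives the robot as it stands. The module is installed in compiled form; this text tells all that it offers.
- The arm moves only by the tool play_rows, never from a script. Its argument "steps" is a list that holds one entry, the list of rows, each a list of 5 numbers: the shift along the tool's x, y, z in mm, then the turn about the tool's z in rad, then the opening, from 0 (shut) to 1 (fully open). A call has 1 to 5 rows; each row shifts and turns the commanded pose from where the row before left it, along the tool's axes as they then stand; what a row does not reach is not made up. A row lasts 1/12 s, in which the tool goes at most 41.7 mm and 7.16 degrees, less where a joint would pass 70% of its speed; a pose out of reach is approached as far as the arm can. A call is refused whole if a number of a shift passes 41.7 or a number of a turn 0.125, either way. A call with a gripper value outside its range is refused whole. The fingers move at their own pace and stop on an object; the grip force is fixed at half the most. Time passes only in rows, so rows that do not move let the fingers close. It gives the time, the measured TCP pose, the force, the opening and the grip force at its end, in the units of the state.
- get_obs(): the state, without advancing time (a new reading comes with each control period).
- vision.grab_frame(name): name is "scene" or "side" or "wrist"; returns the picture (400x640x3 uint8, blue, green, red); there is no depth.
- vision.calibration(name): a dict with "intrinsics" (3x3 intrinsics, pixels), "xyz" and "rotation" of the camera in the world. Camera axes: x right, y up, looking along -z (the intrinsics and any distortion apply to the point x, -y, -z); pixel columns grow to the right and rows downward; lengths in m; the calibration is good to about 2 mm. A picture is of the moment at which its call begins: read the wrist's pose just before it. calibration takes no time and is no camera call; for the wrist camera it gives the pose at the moment of the call.
- job.close_job(): hands the job in; it is judged then, once.
The state is a dict: "time": time; "q": joint angles; "joint_velocities": joint speeds; "joint_efforts": joint torques, N m; "tool_pos": TCP position; "tool_rot": TCP orientation; "force": force on the tool from outside, world axes, zero at the start; "moment": the same for the moment, N m; "opening": finger opening in m; "grasp_force": force on a finger pad.
Only numpy, scipy, OpenCV 4.12 (cv2) and the standard library are available. Lean on these libraries where they do the work, as an engineer would, in place of code of your own. Each camera call takes 0.05 s, during which the arm holds its last target. There are 200 camera calls.

TASK

Put the four tools away: the block plane, the tape measure, the folding hex-key set and the brass weight each belong in the one fitted block whose recess is cut for them, seated flat on its floor. The hex keys were dropped in the plane's recess, so they have to come out before the plane can go home. Leave the tape roll and the offcut lying where they are, and let go of everything.

Things in the scene. Friction and masses are not known exactly. Their poses are not given: they have to be found in the camera images.
- plane_center (a point): steel block plane, 48 mm wide (x), 150 mm long (y), 53 mm tall, sole down, up to 0.9 kg; flat parallel sides 48 mm apart, up to 34 mm above the sole at mid-length. The point is its centre, 26.5 mm above the sole; z up. It lies loose on the bench.
- tape_center (a point): pocket tape measure standing on its edge, yellow and black, 62 mm tall, up to 0.37 kg; case 34 to 38 mm wide (x) and 66 mm long (y). A blade tab, 25 mm wide, 10 mm high, sticks out 20 mm at the foot of its -y end. The point is the centre of the case, 31 mm above its underside; z up. It lies loose on the bench.
- keys_center (a point): green folding hex-key set, a bar 24 to 28 mm wide (x), 92 mm long (y), 18 mm tall. The point is its centre, 9 mm above its underside; z up. It starts loose in the plane's recess, its top 8 mm above the block.
- weight_center (a point): round turned brass weight, 47 mm diameter, 44 mm tall with a knob on top, up to 0.5 kg; its side is straight only up to 20 mm above its foot and tapers above that, so grip it there. The point is its centre, 22 mm above its underside; z up. It stands loose on the bench.
- plane_recess (a point): block for the plane, fixed, 104 mm wide (x), 184 mm long (y), top 24 mm above the bench, light wood strips on a board. Recess 58 mm wide (x) and 160 mm long (y). Finger scoops at mid-length, 40 mm long, equally deep, reach 44 mm either side of the centre. The point is on the recess floor (dark, 14 mm above the bench), at the centre; the plane fits either way round.
- tape_recess (a point): block for the tape measure, fixed, 104 mm wide (x), 132 mm long (y), top 24 mm above the bench, light wood strips on a board. Recess for the case 48 mm wide and 80 mm long, and at its -y end a slot 31 mm wide, 22 mm long for the blade tab: the tape fits only with its tab to -y. The point is on the recess floor (dark, 14 mm above the bench), at the centre of the case part.
- hex_recess (a point): block for the hex keys, fixed, 104 mm wide (x), 132 mm long (y), top 24 mm above the bench, light wood strips on a board. Recess 38 mm wide (x) and 102 mm long (y). Finger scoops at mid-length, 40 mm long, equally deep, reach 44 mm either side of the centre. The point is on the recess floor (dark, 14 mm above the bench), at the centre; the keys fit either way round.
- weight_recess (a point): block for the weight, fixed, 104 mm wide (x), 104 mm long (y), top 24 mm above the bench, light wood strips on a board. Round recess, 63 mm diameter, only 6 mm deep. The point is at the centre of the recess floor (dark, 18 mm above the bench).
- roll_center (a point): small roll of black tape, 53 mm diameter, 19 mm tall, lying loose on the bench; the point is its centre. To be left alone.
- offcut_center (a point): plain wooden offcut, 34 x 85 x 18 mm, lying loose on the bench; the point is its centre. To be left alone. (Also fixed on the bench: a clamping jig 83 mm tall in the middle, a vice 130 mm tall at the near left edge, bottles at the back.)
Mind the look-alikes: they are no part of the job. Of the things that look like the part that bears keys_center, the larger one is meant.

How it is judged:
At the end, for the whole second after the job is handed in: Each of the four tools lies at rest in its own block: its centre within 10 mm (seen from above) of the recess point, its underside within 3 mm of the recess floor and its z axis within 0.08 rad of vertical (horizontal distance between plane_center and plane_recess below 0.01 m and z of plane_center in the frame of plane_recess between 0.0235 and 0.0295 m and angle between each of plane_center, tape_center, keys_center, weight_center's own z axis and vertical below 0.08 rad and horizontal distance between tape_center and tape_recess below 0.01 m and z of tape_center in the frame of tape_recess between 0.028 and 0.034 m and horizontal distance between keys_center and hex_recess below 0.01 m and z of keys_center in the frame of hex_recess between 0.006 and 0.012 m and horizontal distance between weight_center and weight_recess below 0.01 m and z of weight_center in the frame of weight_recess between 0.019 and 0.025 m and linear speed of each of plane, tape, keys, weight below 0.01 m/s); the robot touches nothing.
It fails at once if the roll of tape is moved by more than 30 mm (distance of roll_center from where it was at the start of the episode above 0.03 m).
It fails at once if the offcut is moved by more than 30 mm (distance of offcut_center from where it was at the start of the episode above 0.03 m).
It also fails if it takes over 125 s, if anything falls off the work surface, if the arm or the gripper's body presses on something with over 40 N, if the wrist force passes 120 N, or if a joint passes its speed limit or range.

## Working session

There is one attempt and no reset: what is moved stays moved. The work goes in short steps, Python scripts to look and compute and a tool call to move; the robot and the scene stay as the last step left them, time stands still between calls to the robot, and variables do not carry over. Pictures are saved under pics/ and viewed, at most 14 in all, crops included, and the job is handed in when it is done.

Besides the shell and the picture viewer there is one more tool, called after ">>>" as name(argument=value, ...) on one line, values as JSON. play_rows: Moves the arm, as the interface text tells. Its arguments: {"type":"object","properties":{"steps":{"type":"array"}},"required":["steps"]}

```bash
mkdir -p pics
cat > h.py <<'E'
import numpy as np, cv2
from plant import get_obs, vision, job
from scipy.spatial.transform import Rotation as R
def ray(cal,u,v):
    K=np.array(cal["intrinsics"]);d=np.array([(u-K[0,2])/K[0,0],-(v-K[1,2])/K[1,1],-1.])
    Rm=np.array(cal["rotation"]); Rm=Rm if Rm.shape==(3,3) else R.from_rotvec(Rm).as_matrix()
    return np.array(cal["xyz"]),Rm@d
def onz(cal,u,v,z):
    o,d=ray(cal,u,v);return o+d*(z-o[2])/d[2]
def px(cal,p):
    K=np.array(cal["intrinsics"]);Rm=np.array(cal["rotation"]); Rm=Rm if Rm.shape==(3,3) else R.from_rotvec(Rm).as_matrix()
    c=Rm.T@(np.array(p)-np.array(cal["xyz"]));return K[0,0]*c[0]/-c[2]+K[0,2],K[1,1]*-c[1]/-c[2]+K[1,2]
E
python3 - <<'E'
from h import *
for n in("scene","side","wrist"):
    cv2.imwrite(f"pics/{n}0.png",vision.grab_frame(n)); print(n,vision.calibration(n))
o=get_obs();print(o)
E
```

```text
scene {'intrinsics': array([[377.71098689,   0.        , 319.26461845],
       [  0.        , 377.71098689, 200.14076223],
       [  0.        ,   0.        ,   1.        ]]), 'xyz': array([ 0.15174858, -0.73556954,  0.78428555]), 'rotation': array([ 0.78801368, -0.19120161, -0.46396578])}
side {'intrinsics': array([[413.06355388,   0.        , 322.50666736],
       [  0.        , 413.06355388, 199.02597594],
       [  0.        ,   0.        ,   1.        ]]), 'xyz': array([ 1.4778536 , -0.37797035,  0.87867085]), 'rotation': array([0.76400319, 0.54099863, 1.10978396])}
wrist {'intrinsics': array([[346.34850063,   0.        , 317.84706682],
       [  0.        , 346.34850063, 201.56125382],
       [  0.        ,   0.        ,   1.        ]]), 'xyz': array([0.08545038, 0.57270208, 0.38323154]), 'rotation': array([-0.22284961, -0.16887358,  1.28996481])}
{'time': 0.15, 'q': array([ 1.27799964e+00,  3.20142037e-01,  1.56536160e+00, -3.36978936e-05,
        1.25739990e+00, -2.00016355e-02]), 'joint_velocities': array([-0.00108221, -0.00082215, -0.00344949, -0.00140719, -0.00104022,
       -0.0019026 ]), 'joint_efforts': array([-7.30816391e-04, -4.12771297e+01, -2.32151824e+01,  7.28094927e-02,
        4.33903851e-02, -1.06359864e-04]), 'tool_pos': array([0.15482396, 0.55338462, 0.21332959]), 'tool_rot': array([-4.27138272e-01, -3.11224503e+00,  2.04171921e-03]), 'force': array([ 0.12276403,  0.22466384, -0.52390146]), 'moment': array([ 0.03208942, -0.01619317,  0.00409049]), 'grasp_force': 0.0, 'opening': 0.09106876189340224}
```

View pics/scene0.png

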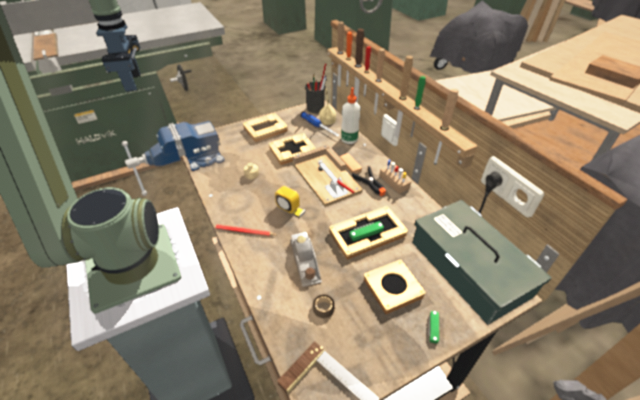

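View pics/side0.png

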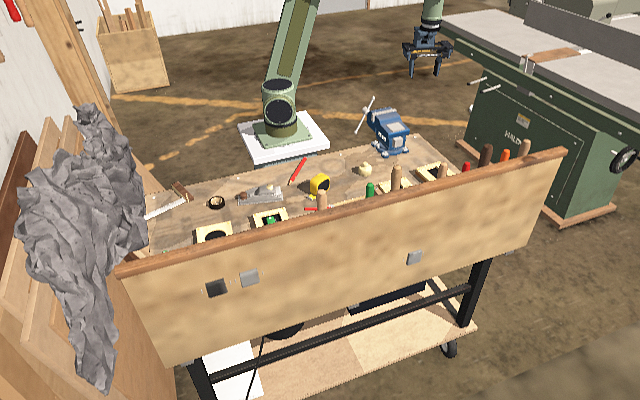

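The scene view shows the keys in the plane block at (366,230), a green look-alike at (434,327), the tape at (289,199), the plane at (304,262), brass at (250,170) and the roll at (322,305). The blocks are at (393,285) round, (292,150) cross and (265,126). The side view is mostly hidden by the back wall.

Run:
```python
from h import *
im=cv2.imread("pics/scene0.png");c=vision.calibration("scene")
cv2.imwrite("pics/c1.png",cv2.resize(im[95:225,190:390],None,fx=4,fy=4,interpolation=cv2.INTER_CUBIC))
cv2.imwrite("pics/c2.png",cv2.resize(im[195:345,265:465],None,fx=4,fy=4,interpolation=cv2.INTER_CUBIC))
for n,u,v,z in [("keys",366,230,.03),("lookalike",434,327,.009),("planeblk",368,230,.024),("tape",289,199,.03),("brass",250,171,.02),("roll",322,305,.01),("wblk",393,285,.024),("crossblk",292,150,.024),("farblk",265,126,.024),("plane",306,265,.03)]:
    print(n,onz(c,u,v,z).round(3))
```

```text
keys [ 0.571 -0.203  0.03 ]
lookalike [ 0.559 -0.497  0.009]
planeblk [ 0.579 -0.202  0.024]
tape [0.44  0.002 0.03 ]
brass [0.389 0.187 0.02 ]
roll [ 0.368 -0.334  0.01 ]
wblk [ 0.536 -0.374  0.024]
crossblk [0.551 0.22  0.024]
farblk [0.526 0.399 0.024]
plane [ 0.379 -0.23   0.03 ]
```

View pics/c1.png

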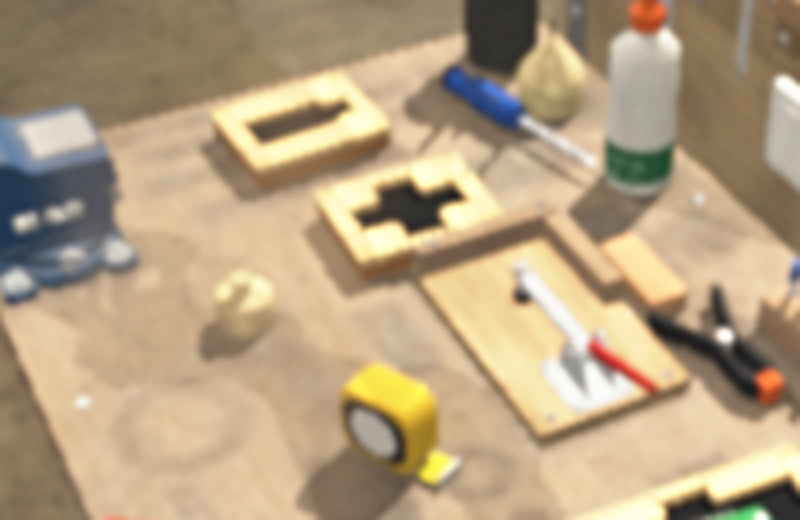

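View pics/c2.png

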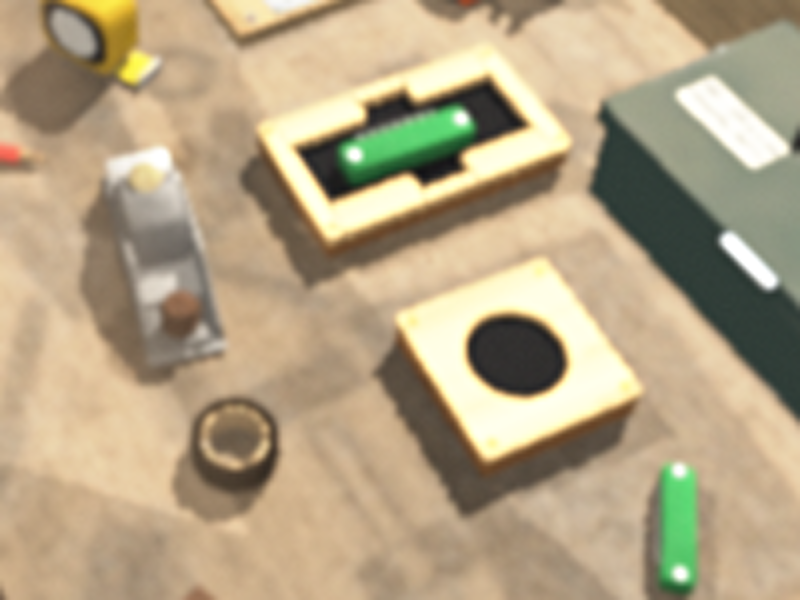

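The crops show the round block for the weight, the cross block (292,150) for the hex keys, the far block (265,126) with a slot at one end for the tape, and the plane block holding the keys. Candidates for keys: the bar in the recess (366,230), and the smaller bar on the bench (434,327). I choose the one in the recess, since it is larger and matches the description.

Run:
```python
from h import *
c=vision.calibration("scene")
def rep(n,pts,off,z):
    P=np.array([onz(c,off[0]+u/4,off[1]+v/4,z)[:2] for u,v in pts])
    e=np.roll(P,-1,0)-P
    print(n,P.mean(0).round(3),"sides",np.linalg.norm(e,axis=1).round(3),"ang",np.degrees(np.arctan2(e[:,1],e[:,0])).round(0))
a=(190,95);b=(265,195)
rep("plane",[(258,130),(335,240),(572,150),(490,45)],b,.024)
rep("weight",[(398,322),(485,462),(640,390),(540,260)],b,.024)
rep("hex",[(318,203),(365,265),(500,205),(458,155)],a,.024)
rep("tape",[(212,122),(265,175),(388,125),(340,72)],a,.024)
rep("keys",[(355,155),(460,118)],b,.032)
rep("slot end",[(250,125),(345,105)],a,.024)
rep("planetool",[(115,155),(155,365),(222,350),(165,150)],b,.02)
rep("lookalike",[(679,470),(679,573)],b,.015)
rep("tapetab",[(405,468),(435,485),(460,462)],a,.01)
c2=vision.calibration("wrist");o=get_obs();T=R.from_rotvec(o["tool_rot"]);Cm=R.from_rotvec(c2["rotation"])
print("cam in tool",T.inv().apply(c2["xyz"]-o["tool_pos"]),"\n",T.inv().as_matrix()@Cm.as_matrix(),"\ntool\n",T.as_matrix().round(3))
```

```text
plane [ 0.582 -0.201] sides [0.104 0.178 0.107 0.185] ang [-91.  -3.  85. 178.]
weight [ 0.539 -0.372] sides [0.101 0.106 0.103 0.103] ang [-95.  -2.  87. 178.]
hex [0.562 0.237] sides [0.097 0.136 0.084 0.137] ang [ -90.    9.   89. -177.]
tape [0.529 0.401] sides [0.103 0.129 0.105 0.139] ang [ -83.    9.   91. -170.]
keys [ 0.574 -0.203] sides [0.08 0.08] ang [ -4. 176.]
slot end [0.53  0.414] sides [0.09 0.09] ang [ -7. 173.]
planetool [ 0.393 -0.201] sides [0.166 0.041 0.162 0.034] ang [-107.  -13.   76.  159.]
lookalike [ 0.56  -0.496] sides [0.062 0.062] ang [-130.   50.]
tapetab [ 0.447 -0.043] sides [0.028 0.028 0.04 ] ang [-65.  25. 160.]
cam in tool [ 0.07201186 -0.00030982 -0.1699021 ] 
 [[-2.77764341e-04  9.66267037e-01  2.57542104e-01]
 [ 9.99999233e-01  5.79259139e-04 -1.09479142e-03]
 [-1.20704448e-03  2.57541602e-01 -9.66266457e-01]] 
tool
 [[-0.963  0.269 -0.   ]
 [ 0.269  0.963 -0.001]
 [-0.    -0.001 -1.   ]]
```

>>> play_rows(steps=[[[0, 0, -14, -0.1, 1], [0, 0, -14, -0.1, 1], [0, 0, -12, -0.072, 1]]])

```text
time: 0.4
tool_pos: [0.1549, 0.5536, 0.2542]
tool_rot: [0.006, -3.141, 0.001]
force: [-0.5, 0.8, -0.4]
opening: 0.0915
grasp_force: 0.0
```

>>> play_rows(steps=[[[-14, -32, 0, 0, 1], [-14, -32, 0, 0, 1], [-14, -32, 0, 0, 1], [-14, -32, 0, 0, 1], [-14, -32, 0, 0, 1]]])

```text
time: 0.82
tool_pos: [0.225, 0.392, 0.2536]
tool_rot: [-0.0, -3.141, 0.001]
force: [-0.1, -0.5, 0.3]
opening: 0.0914
grasp_force: 0.0
```

>>> play_rows(steps=[[[-14, -32, 0, 0, 1], [-14, -32, 0, 0, 1], [-14, -32, 0, 0, 1], [-14, -32, 0, 0, 1], [-14, -32, 0, 0, 1]]])

```text
time: 1.23
tool_pos: [0.2947, 0.232, 0.2539]
tool_rot: [0.0, 3.141, 0.0]
force: [0.4, -0.6, -0.0]
opening: 0.0914
grasp_force: 0.0
```

>>> play_rows(steps=[[[-14, -32, 0, 0, 1], [-14, -32, 0, 0, 1], [-14, -32, 0, 0, 1], [-14, -32, 0, 0, 1], [-14, -32, 0, 0, 1]]])

```text
time: 1.65
tool_pos: [0.3646, 0.0719, 0.254]
tool_rot: [0.001, 3.141, 0.0]
force: [0.3, 0.1, -0.3]
opening: 0.0911
grasp_force: 0.0
```

>>> play_rows(steps=[[[-14, -32, 0, 0, 1], [-14, -32, 0, 0, 1], [-14, -32, 0, 0, 1], [-14, -32, 0, 0, 1], [-14, -32, 0, 0, 1]]])

```text
time: 2.07
tool_pos: [0.4345, -0.0883, 0.2538]
tool_rot: [-0.002, -3.142, -0.001]
force: [0.2, 0.9, 0.8]
opening: 0.0912
grasp_force: 0.0
```

>>> play_rows(steps=[[[-14, -32, 0, 0, 1], [-14, -32, 0, 0, 1], [-14, -32, 0, 0, 1], [-14, -32, 0, 0, 1], [0, 0, 0, 0, 0.5]]])

```text
time: 2.48
tool_pos: [0.4923, -0.2197, 0.2529]
tool_rot: [0.007, 3.141, -0.004]
force: [1.0, 0.3, 0.1]
opening: 0.0872
grasp_force: 0.0
```

```bash
cat >> h.py <<'E'
def state():
    o=get_obs();M=R.from_rotvec(o["tool_rot"]).as_matrix()
    print("t",round(o["time"],2),"pos",o["tool_pos"].round(4),"toolx ang",round(np.degrees(np.arctan2(M[1,0],M[0,0])),2),"zz",M[2,2].round(4),"open",round(o["opening"],4),"gf",round(o["grasp_force"],1),"f",o["force"].round(1))
    return o
def shot(fn):
    c=vision.calibration("wrist");im=vision.grab_frame("wrist");cv2.imwrite("pics/"+fn+".png",im)
    np.savez("pics/"+fn+".npz",**{k:np.array(v) for k,v in c.items()});return im,c
E
python3 - <<'E'
from h import *
state();shot("w1")
E
```

```text
t 2.48 pos [ 0.4923 -0.2197  0.2529] toolx ang 179.74 zz -1.0 open 0.0872 gf 0.0 f [1.  0.3 0.1]
```

View pics/w1.png

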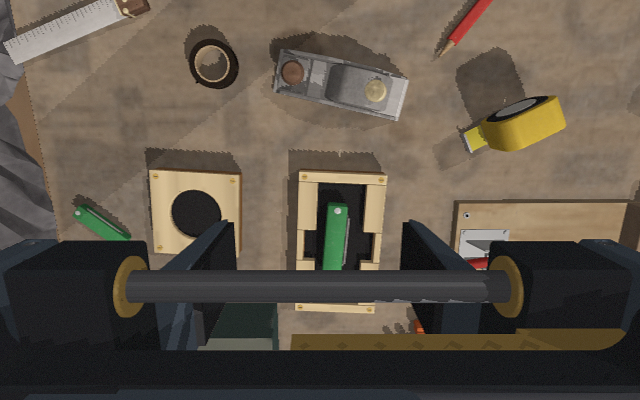

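The wrist view shows the plane at (340,85), the tape at (525,123) with its tab toward (472,138), the roll at (213,62), the round recess at (197,213), and the plane block with the keys at (337,235), partly behind the gripper. I back off 90 mm to see the keys whole.

>>> play_rows(steps=[[[30, 5, 0, 0, 0.5], [30, 5, 0, 0, 0.5], [30, 5, 0, 0, 0.5], [0, 0, 0, 0, 0.5]]])

```text
time: 2.87
tool_pos: [0.3947, -0.1968, 0.2537]
tool_rot: [-0.002, -3.137, -0.003]
force: [-1.2, 0.3, 0.6]
opening: 0.0567
grasp_force: 0.0
```

Run:
```python
from h import *
state();im,c=shot("w2")
hsv=cv2.cvtColor(im,cv2.COLOR_BGR2HSV)
def rects(m,z,minA=300):
    cs,_=cv2.findContours(m.astype(np.uint8),cv2.RETR_EXTERNAL,cv2.CHAIN_APPROX_NONE)
    for k in cs:
        if cv2.contourArea(k)<minA: continue
        P=np.array([onz(c,u,v,z)[:2] for u,v in k[:,0]],np.float32)*1000
        r=cv2.minAreaRect(P);print("px",cv2.boundingRect(k),"c",np.round(r[0],1),"size",np.round(r[1],1),"ang",round(r[2],1))
print("green@.032");rects((hsv[...,0]>45)&(hsv[...,0]<80)&(hsv[...,1]>120)&(hsv[...,2]>60),.032)
print("yellow@.04");rects((hsv[...,0]>22)&(hsv[...,0]<32)&(hsv[...,1]>150)&(hsv[...,2]>100),.04)
print("wood@.024");rects((hsv[...,0]>12)&(hsv[...,0]<26)&(hsv[...,1]>50)&(hsv[...,2]>190),.024)
```

```text
t 2.87 pos [ 0.3947 -0.1968  0.2537] toolx ang 179.94 zz -1.0 open 0.0567 gf 0.0 f [-1.2  0.3  0.6]
green@.032
px (304, 303, 20, 31) c [ 581.3 -202.2] size [22.7 44.1] ang 85.5
yellow@.04
px (471, 192, 56, 47) c [443.9  10.8] size [36.4 66. ] ang 27.3
wood@.024
px (281, 251, 83, 19) c [ 503.7 -191.3] size [102.7  21.7] ang 87.2
px (478, 195, 49, 43) c [447.3  25.6] size [35.3 56. ] ang 26.6
```

View pics/w2.png

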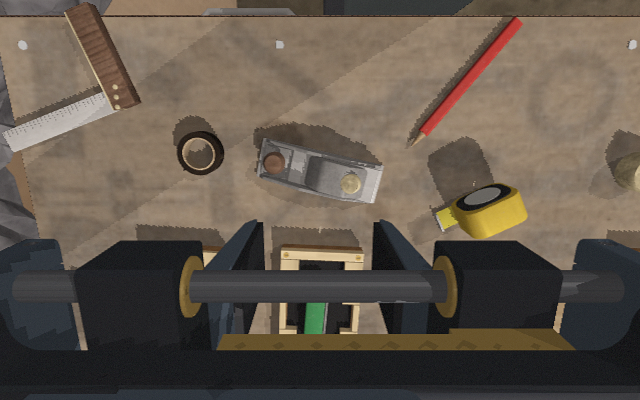

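I moved the wrong way: objects ahead go behind the gripper when retreating. The view does show the plane at (320,170) and the tape at (490,210) clearly. I now go forward 180 mm.

>>> play_rows(steps=[[[-36, 0, 0, 0, 0.5], [-36, 0, 0, 0, 0.5], [-36, 0, 0, 0, 0.5], [-36, 0, 0, 0, 0.5], [-36, 0, 0, 0, 0.5]]])

```text
time: 3.33
tool_pos: [0.5827, -0.1984, 0.2538]
tool_rot: [-0.0, 3.141, 0.001]
force: [1.3, -1.1, 0.2]
opening: 0.0454
grasp_force: 0.0
```

>>> play_rows(steps=[[[0, 0, 0, 0, 0.5], [0, 0, 0, 0, 0.5]]])

```text
time: 3.5
tool_pos: [0.5821, -0.1985, 0.2523]
tool_rot: [0.002, -3.14, -0.002]
force: [0.0, -0.5, 0.0]
opening: 0.0456
grasp_force: 0.0
```

```bash
cat >> h.py <<'E'
def rects(m,c,z,minA=300):
    cs,_=cv2.findContours(m.astype(np.uint8),cv2.RETR_EXTERNAL,cv2.CHAIN_APPROX_NONE)
    for k in cs:
        if cv2.contourArea(k)<minA: continue
        P=np.array([onz(c,u,v,z)[:2] for u,v in k[:,0]],np.float32)*1000
        r=cv2.minAreaRect(P);print("px",cv2.boundingRect(k),"c",np.round(r[0],1),"size",np.round(r[1],1),"ang",round(r[2],1))
E
python3 - <<'E'
from h import *
state();im,c=shot("w3")
hsv=cv2.cvtColor(im,cv2.COLOR_BGR2HSV)
print("green@.032");rects((hsv[...,0]>45)&(hsv[...,0]<80)&(hsv[...,1]>120)&(hsv[...,2]>60),c,.032)
print("wood@.024");rects((hsv[...,0]>12)&(hsv[...,0]<26)&(hsv[...,1]>50)&(hsv[...,2]>190),c,.024)
print("dark@.024");rects((hsv[:260,:,2]<45),c,.024)
cv2.imwrite("pics/c3.png",cv2.resize(im[60:260,130:430],None,fx=2.6,fy=2.6,interpolation=cv2.INTER_CUBIC))
E
```

```text
t 3.5 pos [ 0.5821 -0.1985  0.2523] toolx ang -179.92 zz -1.0 open 0.0456 gf 0.0 f [ 0.  -0.5  0. ]
green@.032
px (39, 131, 63, 48) c [ 558.8 -476.4] size [69.  21.4] ang 49.8
px (303, 128, 26, 79) c [ 574.7 -201.3] size [23.7 90.1] ang 85.8
wood@.024
px (275, 239, 84, 11) c [ 670.  -199.6] size [102.6  10.6] ang 87.3
px (342, 194, 21, 47) c [ 635.8 -157.7] size [21.3 58.2] ang 87.3
px (276, 191, 19, 47) c [ 632.  -237.8] size [21.4 58. ] ang 88.3
px (347, 107, 23, 53) c [ 536.4 -152.9] size [21.3 58.3] ang 87.2
px (277, 103, 21, 54) c [ 532.6 -233.4] size [21.6 58.5] ang 87.3
px (278, 92, 93, 15) c [ 498.7 -191.3] size [102.2  10.9] ang 87.3
px (122, 89, 92, 98) c [ 542.8 -368.2] size [102.4 103.2] ang 86.2
px (507, 5, 53, 55) c [429.5  24.3] size [34.3 56. ] ang 26.6
dark@.024
px (58, 239, 184, 21) c [ 676.6 -404.3] size [ 26.5 224.2] ang 0.0
px (411, 238, 110, 22) c [675.8 -14.2] size [ 27.8 136. ] ang 0.0
px (362, 222, 25, 38) c [ 665.6 -128.4] size [48.4 30.4] ang 0.0
px (251, 222, 24, 38) c [ 665.6 -266.8] size [28.7 48.5] ang 89.8
px (144, 112, 52, 54) c [ 542.7 -366.5] size [57.5 59.6] ang 82.7
px (285, 104, 72, 134) c [ 582.9 -195.2] size [ 82.3 155.2] ang 87.3
```

View pics/c3.png

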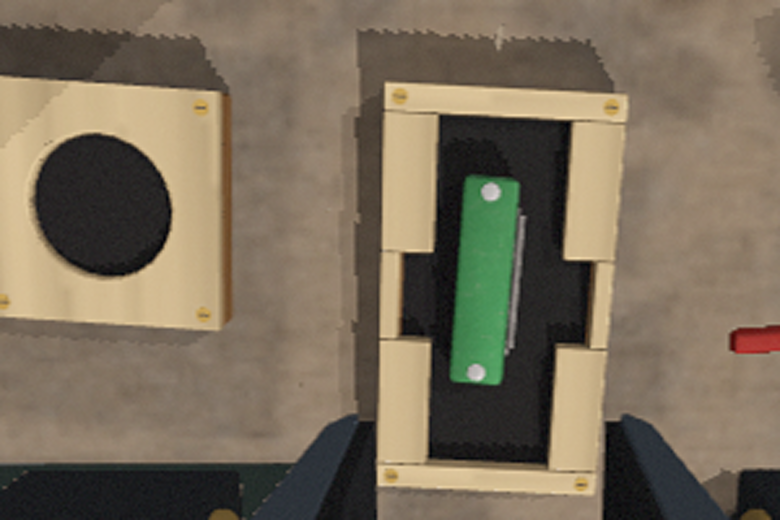

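The crop shows the plane block (center px 500,285), the keys inside at (485,280) and the round recess at (103,205). The sizes agree: block 102 mm wide, keys about 24 x 90 mm, look-alike only 69 mm. I go down to a shallow grip, drag the keys to mid-length, then take them deep in the scoops.

>>> play_rows(steps=[[[7, -3, 0, 0.07, 0.5], [0, 0, 41, 0, 0.5], [0, 0, 41, 0, 0.5], [0, 0, 41, 0, 0.5], [0, 0, 41, 0, 0.5]]])

```text
time: 3.97
tool_pos: [0.5722, -0.2023, 0.0896]
tool_rot: [0.112, 3.138, -0.001]
force: [0.4, -0.8, 0.1]
opening: 0.0455
grasp_force: 0.0
```

>>> play_rows(steps=[[[0, 0, 32, 0, 0.5], [0, 0, 20, 0, 0.5], [0, 0, 10, 0, 0.5], [0, 0, 0, 0, 0.5]]])

```text
time: 4.3
tool_pos: [0.5712, -0.2019, 0.0264]
tool_rot: [-0.112, -3.136, -0.002]
force: [0.4, 1.0, -0.1]
opening: 0.0457
grasp_force: 0.0
```

>>> play_rows(steps=[[[0, 0, 0, 0, 0], [0, 0, 0, 0, 0], [0, 0, 0, 0, 0], [0, 0, 0, 0, 0], [0, 0, 0, 0, 0]]])

```text
time: 4.72
tool_pos: [0.5744, -0.2028, 0.0298]
tool_rot: [0.111, 3.137, -0.001]
force: [-0.5, 0.6, 5.7]
opening: 0.0229
grasp_force: 30.0
```

>>> play_rows(steps=[[[0, 0, 0, 0, 0], [0, 0, 0, 0, 0], [0, 0, 0, 0, 0], [0, 0, 0, 0, 0], [0, 0, 0, 0, 0]]])

```text
time: 5.13
tool_pos: [0.5744, -0.2028, 0.0298]
tool_rot: [0.111, 3.137, -0.001]
force: [-1.0, -0.1, 6.2]
opening: 0.0229
grasp_force: 30.0
```

Run:
```python
from h import *
state()
```

```text
t 5.13 pos [ 0.5744 -0.2028  0.0298] toolx ang 175.94 zz -1.0 open 0.0229 gf 30.0 f [-1.  -0.1  6.2]
```

>>> play_rows(steps=[[[-4, 0, 0, 0, 0], [-4, 0, 0, 0, 0], [-3, 0, 0, 0, 0], [0, 0, 0, 0, 0]]])

```text
time: 5.47
tool_pos: [0.5819, -0.2032, 0.0297]
tool_rot: [-0.11, -3.135, -0.0]
force: [-7.9, 0.7, 12.7]
opening: 0.0231
grasp_force: 30.0
```

>>> play_rows(steps=[[[0, 0, 0, -0.02, 0.5], [0, 0, 0, 0, 0.5], [0, 0, 0, 0, 0.5], [0, 0, 0, 0, 0.5], [0, 0, 0, 0, 0.5]]])

```text
time: 5.88
tool_pos: [0.5844, -0.2033, 0.0278]
tool_rot: [0.08, 3.141, 0.0]
force: [0.1, 0.3, -0.1]
opening: 0.0454
grasp_force: 0.0
```

Run:
```python
from h import *
state();im,c=shot("w4")
hsv=cv2.cvtColor(im,cv2.COLOR_BGR2HSV)
print("green@.032");rects((hsv[...,0]>45)&(hsv[...,0]<80)&(hsv[...,1]>120)&(hsv[...,2]>60),c,.032)
print("dark@.024");rects((hsv[:260,:,2]<45),c,.024)
```

```text
t 5.88 pos [ 0.5844 -0.2033  0.0278] toolx ang 177.08 zz -1.0 open 0.0454 gf 0.0 f [ 0.1  0.3 -0.1]
green@.032
px (296, 303, 43, 22) c [ 619.3 -205.8] size [22.8 12.9] ang 87.0
px (295, 157, 49, 113) c [ 563.8 -202.3] size [23.2 58.7] ang 86.1
dark@.024
px (413, 241, 107, 19) c [ 589.9 -123.3] size [57.7 10.4] ang 87.0
px (116, 241, 108, 19) c [ 581.6 -284. ] size [58.  10.4] ang 87.0
px (361, 222, 24, 38) c [ 581.9 -174. ] size [12.5 21.5] ang 88.9
px (0, 199, 56, 41) c [ 562.7 -354.3] size [13.7 38.7] ang 18.3
px (344, 162, 21, 89) c [ 562.7 -182.9] size [47.8 10.2] ang 1.6
px (0, 129, 56, 69) c [ 531.4 -346.9] size [34.4 20.9] ang 57.7
px (251, 92, 158, 168) c [ 548. -196.] size [83.9 86.5] ang 87.1
```

View pics/w4.png

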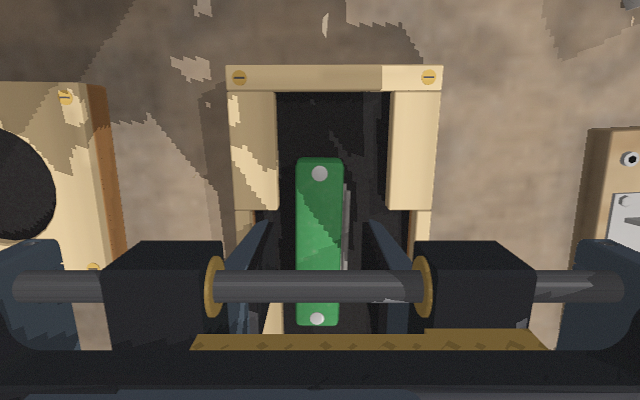

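The view shows the keys now with ends at rows 157 and 325, centred about 4 mm from the fingers. The fingers stand over the scoops. I go deep and grip.

>>> play_rows(steps=[[[1, 0, 6, 0, 0.5], [0, 0, 5, 0, 0.5], [0, 0, 0, 0, 0.5]]])

```text
time: 6.18
tool_pos: [0.5822, -0.2029, 0.0153]
tool_rot: [-0.08, -3.138, -0.002]
force: [0.1, 1.2, -0.0]
opening: 0.0454
grasp_force: 0.0
```

>>> play_rows(steps=[[[0, 0, 0, 0, 0], [0, 0, 0, 0, 0], [0, 0, 0, 0, 0], [0, 0, 0, 0, 0], [0, 0, 0, 0, 0]]])

```text
time: 6.6
tool_pos: [0.5835, -0.2034, 0.0171]
tool_rot: [0.08, 3.14, -0.0]
force: [-0.4, -0.1, -0.1]
opening: 0.024
grasp_force: 30.0
```

>>> play_rows(steps=[[[0, 0, -8, 0, 0], [0, 0, -20, 0, 0], [0, 0, -41, 0, 0], [0, 0, -41, 0, 0], [0, 0, -41, 0, 0]]])

```text
time: 7.02
tool_pos: [0.5827, -0.2031, 0.1699]
tool_rot: [-0.08, -3.14, -0.001]
force: [0.5, 0.7, 0.2]
opening: 0.0239
grasp_force: 30.0
```

Run:
```python
from h import *
state();im,c=shot("w5")
hsv=cv2.cvtColor(im,cv2.COLOR_BGR2HSV);o=get_obs()
print("green@top");rects((hsv[...,0]>45)&(hsv[...,0]<80)&(hsv[...,1]>120)&(hsv[...,2]>60),c,o["tool_pos"][2]+.013)
for y in(.45,.4): print(px(vision.calibration("scene"),(.3,y,.13)))
cs=vision.calibration("scene")
print("vice",onz(cs,200,128,.13),onz(cs,220,150,.06),onz(cs,217,163,0), "jig", onz(cs,190+545/4,95+210/4,.05),onz(cs,190+545/4,95+437/4,.0))
```

```text
t 7.02 pos [ 0.5827 -0.2031  0.1699] toolx ang 177.09 zz -1.0 open 0.0239 gf 30.0 f [0.5 0.7 0.2]
green@top
px (296, 303, 45, 31) c [ 608.1 -204.5] size [21.5 16.5] ang 87.0
px (293, 162, 51, 108) c [ 557.4 -202. ] size [21.8 49.8] ang 87.0
px (0, 161, 60, 47) c [ 536.7 -327.7] size [26.4 10.3] ang 56.4
(np.float64(192.65768545345344), np.float64(109.27107381087892))
(np.float64(196.5940951140385), np.float64(116.32064746719143))
vice [0.29143063 0.32715073 0.13      ] [0.32887651 0.28449857 0.06      ] [0.31280434 0.30329501 0.        ] jig [0.64189875 0.14613067 0.05      ] [ 0.53944664 -0.04134849  0.        ]
```

>>> play_rows(steps=[[[3.5, 34, -18, 0, 0], [3.5, 34, -18, 0, 0], [3.5, 34, -18, 0, 0], [3.5, 34, -18, 0, 0], [3.5, 38, -8, 0, 0]]])

```text
time: 7.48
tool_pos: [0.5751, -0.0278, 0.251]
tool_rot: [0.081, 3.136, -0.001]
force: [0.9, 0.9, -0.2]
opening: 0.024
grasp_force: 30.0
```

>>> play_rows(steps=[[[3.5, 38, 0, 0, 0], [3.5, 38, 0, 0, 0], [3.5, 38, 0, 0, 0], [3.5, 38, 0, 0, 0], [3.5, 38, 0, 0, 0]]])

```text
time: 7.9
tool_pos: [0.5662, 0.1638, 0.2485]
tool_rot: [0.08, 3.14, 0.0]
force: [0.0, -0.8, -1.7]
opening: 0.0237
grasp_force: 30.0
```

>>> play_rows(steps=[[[3.5, 38, 0, 0, 0], [3.5, 38, 0, 0, 0], [0, 0, 0, 0, 0], [0, 0, 0, 0, 0]]])

```text
time: 8.23
tool_pos: [0.5631, 0.24, 0.2478]
tool_rot: [-0.074, -3.141, 0.001]
force: [-0.4, -0.7, -0.9]
opening: 0.0237
grasp_force: 30.0
```

Run:
```python
from h import *
state();im,c=shot("w6")
hsv=cv2.cvtColor(im,cv2.COLOR_BGR2HSV)
print("green");rects((hsv[...,0]>45)&(hsv[...,0]<80)&(hsv[...,1]>120)&(hsv[...,2]>60),c,get_obs()["tool_pos"][2]+.013)
print("wood@.024");rects((hsv[...,0]>12)&(hsv[...,0]<26)&(hsv[...,1]>50)&(hsv[...,2]>190),c,.024)
print("dark@.024");rects((hsv[:260,:,2]<45),c,.024)
```

```text
t 8.23 pos [0.5631 0.24   0.2478] toolx ang 177.3 zz -1.0 open 0.0237 gf 30.0 f [-0.4 -0.7 -0.9]
green
px (296, 303, 45, 31) c [595.  238.3] size [22.8 17.6] ang 87.3
px (293, 162, 51, 108) c [540.8 240.9] size [23.1 53.1] ang 87.2
wood@.024
px (347, 192, 19, 24) c [600.6 283.1] size [21.2 28.5] ang 88.5
px (426, 181, 88, 19) c [591.2 415.7] size [ 12.4 101.2] ang 3.3
px (426, 169, 30, 20) c [575.2 381.2] size [20.5 33.7] ang 3.4
px (484, 163, 31, 20) c [571.3 448.5] size [20.4 34.6] ang 3.1
px (275, 131, 29, 27) c [527.6 209.3] size [31.4 29. ] ang 87.3
px (339, 130, 28, 27) c [529.7 280.7] size [30.6 29.1] ang 88.2
px (275, 116, 92, 14) c [505.5 245.7] size [100.8  13.6] ang 88.2
px (424, 97, 25, 73) c [524.6 374. ] size [78.2 25.9] ang 3.7
px (492, 90, 26, 74) c [520.2 449.9] size [78.1 26.2] ang 3.4
px (424, 74, 95, 25) c [474.8 409.4] size [ 14.6 100.9] ang 3.4
px (52, 40, 55, 50) c [430.8 -12.9] size [32. 59.] ang 24.7
px (255, 0, 33, 38) c [398.8 199.5] size [32.7 34.6] ang 87.3
dark@.024
px (373, 241, 101, 19) c [663.4 364.5] size [123.6  23.7] ang 87.3
px (162, 241, 101, 19) c [651.1 105.6] size [123.7  23.6] ang 87.3
px (342, 229, 16, 31) c [651.4 274.4] size [18.5 39.4] ang 88.3
px (279, 221, 15, 39) c [642.8 197.3] size [17.2 49.3] ang 86.2
px (285, 130, 73, 60) c [547.1 244.4] size [82.7 66.9] ang 88.2
px (449, 93, 40, 91) c [532.4 411. ] size [98.7 42.8] ang 4.0
px (69, 67, 57, 29) c [451.7   7.2] size [17.4 67.3] ang 26.9
```

View pics/w6.png

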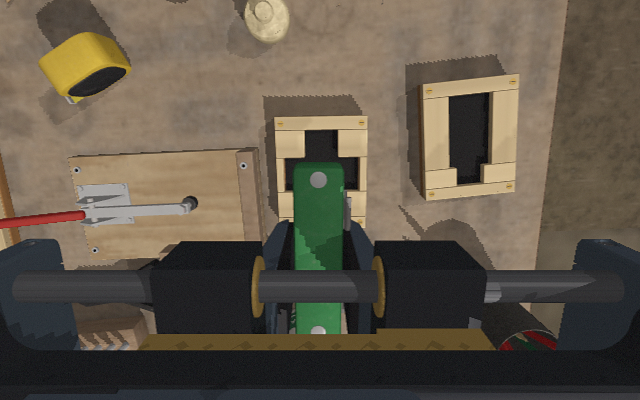

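The view shows the hex block (center about 320,170) behind the held keys, the tape block at (470,137) with its slot toward +x, the brass weight at (267,18) and the tape at (85,65). The block sizes fit. I lower to 30 mm above the placing height and check.

>>> play_rows(steps=[[[-3.5, 4, 30, -0.016, 0], [0, 0, 41, 0, 0], [0, 0, 41, 0, 0], [0, 0, 41, 0, 0], [0, 0, 41, 0, 0]]])

```text
time: 8.7
tool_pos: [0.5676, 0.2401, 0.053]
tool_rot: [0.058, 3.14, 0.0]
force: [1.0, 0.2, -0.7]
opening: 0.0239
grasp_force: 30.0
```

>>> play_rows(steps=[[[0, 0, 8, 0, 0], [0, 0, 0, 0, 0], [0, 0, 0, 0, 0], [0, 0, 0, 0, 0]]])

```text
time: 9.03
tool_pos: [0.5697, 0.2424, 0.0491]
tool_rot: [0.056, 3.136, 0.003]
force: [0.5, 0.6, -0.1]
opening: 0.0238
grasp_force: 30.0
```

Run:
```python
from h import *
state();im,c=shot("w7")
hsv=cv2.cvtColor(im,cv2.COLOR_BGR2HSV)
print("green");rects((hsv[...,0]>45)&(hsv[...,0]<80)&(hsv[...,1]>120)&(hsv[...,2]>60),c,get_obs()["tool_pos"][2]+.013)
print("wood@.024");rects((hsv[...,0]>12)&(hsv[...,0]<26)&(hsv[...,1]>50)&(hsv[...,2]>190),c,.024)
```

```text
t 9.03 pos [0.5697 0.2424 0.0491] toolx ang 177.96 zz -1.0 open 0.0238 gf 30.0 f [ 0.5  0.6 -0.1]
green
px (296, 303, 45, 31) c [601.6 241. ] size [22.8 17.6] ang 87.8
px (293, 162, 51, 108) c [547.4 242.9] size [23.2 53.2] ang 87.8
wood@.024
px (519, 250, 57, 20) c [592.6 381.9] size [12.6 34.5] ang 3.1
px (520, 215, 61, 37) c [574.6 380.9] size [20.4 34.9] ang 3.3
px (232, 193, 15, 47) c [557.2 196.2] size [ 6.8 28.4] ang 88.2
px (394, 192, 15, 48) c [560.4 291.8] size [ 7.1 29.1] ang 88.1
px (354, 137, 59, 53) c [528.9 280.3] size [31.8 29.6] ang 88.2
px (307, 110, 108, 26) c [505.8 267.8] size [58.2 13.4] ang 87.9
px (522, 74, 59, 144) c [524.3 373.7] size [78.2 26.3] ang 3.4
px (530, 36, 110, 41) c [476. 386.] size [14.9 57. ] ang 3.4
```

View pics/w7.png

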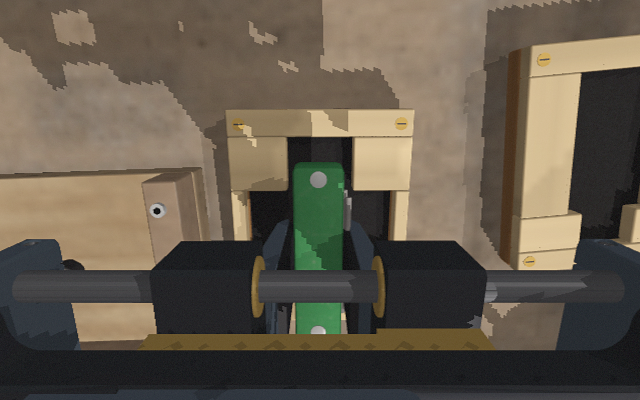

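The block's scoops and the keys (ends at rows 162 and 336) line up within 2 mm. I make a small correction, lower, and release.

>>> play_rows(steps=[[[3.5, 2, 5, 0, 0], [0, 0, 10, 0, 0], [0, 0, 10, 0, 0], [0, 0, 6, 0, 0], [0, 0, 0, 0, 0]]])

```text
time: 9.5
tool_pos: [0.5637, 0.2443, 0.0159]
tool_rot: [-0.054, -3.141, 0.0]
force: [-2.3, -1.0, 10.4]
opening: 0.0238
grasp_force: 30.0
```

>>> play_rows(steps=[[[0, 0, 0, 0, 0.5], [0, 0, 0, 0, 0.5], [0, 0, 0, 0, 0.5], [0, 0, 0, 0, 0.5], [0, 0, -10, 0, 0.5]]])

```text
time: 9.92
tool_pos: [0.5624, 0.2436, 0.023]
tool_rot: [-0.055, -3.137, 0.003]
force: [-0.9, 0.2, -0.2]
opening: 0.0452
grasp_force: 0.0
```

>>> play_rows(steps=[[[0, 0, -30, 0, 0.5], [8, 0, -41, 0, 0.5], [8, 0, -41, 0, 0.5], [8, 0, -41, 0, 0.5], [8, 0, -40, 0, 0.5]]])

```text
time: 10.33
tool_pos: [0.5314, 0.2452, 0.2204]
tool_rot: [0.055, 3.14, 0.001]
force: [0.8, 1.4, -0.0]
opening: 0.0462
grasp_force: 0.0
```

Run:
```python
from h import *
state();im,c=shot("w8")
hsv=cv2.cvtColor(im,cv2.COLOR_BGR2HSV)
print("green");rects((hsv[...,0]>45)&(hsv[...,0]<80)&(hsv[...,1]>120)&(hsv[...,2]>60),c,.032)
print("wood@.024");rects((hsv[...,0]>12)&(hsv[...,0]<26)&(hsv[...,1]>50)&(hsv[...,2]>190),c,.024)
print("pale, brass");rects((hsv[...,0]>18)&(hsv[...,0]<34)&(hsv[...,1]>60)&(hsv[...,2]>140),c,.02)
```

```text
t 10.33 pos [0.5314 0.2452 0.2204] toolx ang 178.0 zz -1.0 open 0.0462 gf 0.0 f [ 0.8  1.4 -0. ]
green
px (307, 165, 23, 82) c [560.8 244.1] size [23.4 90.8] ang 89.1
wood@.024
px (288, 251, 73, 11) c [621.8 249.1] size [82.6 12.3] ang 88.0
px (274, 226, 27, 24) c [597.9 208.3] size [29.3 27.6] ang 88.0
px (336, 225, 26, 25) c [600.  277.4] size [28.2 28.7] ang 88.8
px (427, 217, 92, 18) c [591.  415.8] size [ 12.4 101.3] ang 3.3
px (427, 203, 32, 21) c [575.  381.5] size [20.4 34.3] ang 3.4
px (488, 198, 33, 20) c [571.1 448.6] size [20.4 34.9] ang 3.5
px (336, 162, 30, 27) c [529.1 280.3] size [31.4 28.3] ang 88.0
px (270, 162, 30, 28) c [527.1 210. ] size [28.4 31.8] ang 0.1
px (297, 148, 69, 13) c [505.8 260.1] size [72.1 12.7] ang 88.0
px (426, 130, 25, 74) c [524.5 373.8] size [78.  25.6] ang 3.6
px (497, 123, 28, 74) c [520.  449.9] size [78.2 26.2] ang 3.4
px (426, 107, 100, 24) c [474.6 409.2] size [ 14.4 101. ] ang 3.4
px (34, 68, 56, 53) c [434.8 -15.3] size [29.8 59.4] ang 25.0
px (249, 19, 35, 47) c [394.9 199.5] size [33.  41.3] ang 88.0
pale, brass
px (336, 162, 31, 62) c [550.  280.4] size [32.5 69. ] ang 88.0
px (269, 148, 98, 115) c [565.1 243.5] size [104.3 131.5] ang 88.0
px (425, 107, 101, 128) c [532.9 414.5] size [132.2 104.6] ang 3.2
px (18, 60, 101, 66) c [431.8  -7.5] size [50.9 95.5] ang 17.7
px (238, 18, 48, 52) c [395.5 194.4] size [46.5 46.4] ang 88.0
```

View pics/w8.png

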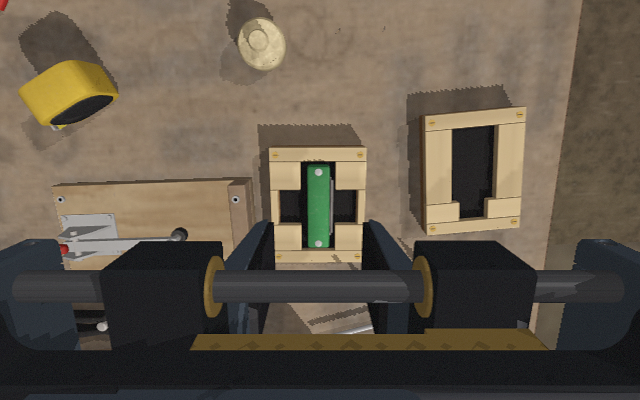

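The keys lie in the hex block (recess centre about 318,205; keys 4 mm off centre), flat and with the right apparent length. The brass weight is at (262,43). I go for the weight at (0.396, 0.195).

>>> play_rows(steps=[[[33.5, -13.5, 0, 0, 0.85], [33.5, -13.5, 0, 0, 0.85], [33.5, -13.5, 0, 0, 0.85], [33.5, -13.5, 0, 0, 0.85], [0, 0, 20, 0, 0.85]]])

```text
time: 10.8
tool_pos: [0.3923, 0.1946, 0.2008]
tool_rot: [0.054, 3.138, 0.003]
force: [-0.8, 0.3, -1.1]
opening: 0.0754
grasp_force: 0.0
```

>>> play_rows(steps=[[[0, 0, 41, 0, 0.85], [0, 0, 41, 0, 0.85], [0, 0, 40, 0, 0.85], [0, 0, 0, 0, 0.85]]])

```text
time: 11.13
tool_pos: [0.3912, 0.1937, 0.0704]
tool_rot: [-0.054, -3.129, 0.009]
force: [-1.2, -0.3, 0.2]
opening: 0.0776
grasp_force: 0.0
```

Run:
```python
from h import *
state();im,c=shot("w9");state()
```

```text
t 11.13 pos [0.3912 0.1937 0.0704] toolx ang 178.01 zz -0.9999 open 0.0776 gf 0.0 f [-1.2 -0.3  0.2]
t 11.18 pos [0.3936 0.1948 0.0735] toolx ang 178.0 zz -1.0 open 0.0773 gf 0.0 f [0.5 1.1 0.3]
```

View pics/w9.png

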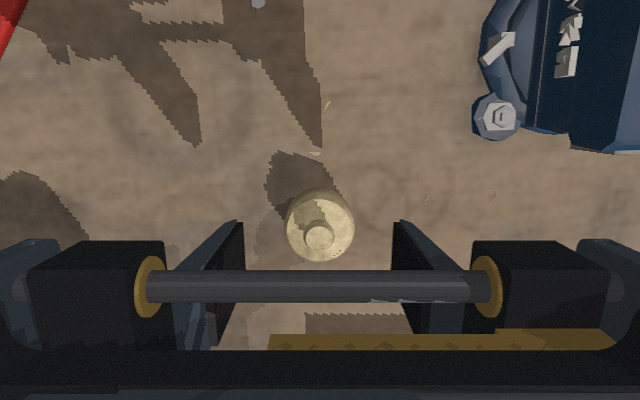

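The weight is at (320,226), knob at (320,237), between the fingers; the vice at upper right is clear.

Run:
```python
from h import *
c=dict(np.load("pics/w9.npz"))
print(onz(c,320,237,.042),onz(c,320.5,226,.02)); state()
```

```text
[0.39401781 0.19453519 0.042     ] [0.39425631 0.19487991 0.02      ]
t 11.18 pos [0.3936 0.1948 0.0735] toolx ang 178.0 zz -1.0 open 0.0773 gf 0.0 f [0.5 1.1 0.3]
```

>>> play_rows(steps=[[[0, 0, 30, 0, 0.85], [0, 0, 24, 0, 0.85], [0, 0, 9, 0, 0.85], [0, 0, 0, 0, 0.85], [0, 0, 0, 0, 0]]])

```text
time: 11.6
tool_pos: [0.3977, 0.1967, 0.0142]
tool_rot: [0.055, 3.139, 0.002]
force: [0.3, -0.2, 0.4]
opening: 0.0733
grasp_force: 0.0
```

>>> play_rows(steps=[[[0, 0, 0, 0, 0], [0, 0, 0, 0, 0], [0, 0, 0, 0, 0], [0, 0, 0, 0, 0], [0, 0, 0, 0, 0]]])

```text
time: 12.02
tool_pos: [0.3964, 0.1955, 0.0135]
tool_rot: [0.053, 3.14, -0.001]
force: [-0.2, -3.8, 6.6]
opening: 0.0454
grasp_force: 30.0
```

>>> play_rows(steps=[[[0, 0, -5, 0, 0], [0, 0, -15, 0, 0], [0, 0, -15, 0, 0], [0, 0, 0, 0, 0]]])

```text
time: 12.35
tool_pos: [0.3977, 0.1969, 0.0496]
tool_rot: [0.055, 3.137, 0.004]
force: [0.6, -0.4, -2.7]
opening: 0.0451
grasp_force: 30.0
```

Run:
```python
from h import *
state()
```

```text
t 12.35 pos [0.3977 0.1969 0.0496] toolx ang 177.99 zz -1.0 open 0.0451 gf 30.0 f [ 0.6 -0.4 -2.7]
```

>>> play_rows(steps=[[[0, 0, -35, 0, 0], [0, 0, -38, 0, 0], [0, -20, -30, 0, 0], [-10, -32, -20, 0, 0], [-10, -34, -10, 0, 0]]])

```text
time: 12.77
tool_pos: [0.4143, 0.1096, 0.1829]
tool_rot: [0.05, 3.137, 0.003]
force: [0.8, -0.1, -3.8]
opening: 0.0454
grasp_force: 30.0
```

>>> play_rows(steps=[[[-10, -36, 0, 0, 0], [-10, -36, 0, 0, 0], [-10, -36, 0, 0, 0], [-10, -36, 0, 0, 0], [-10, -36, 0, 0, 0]]])

```text
time: 13.18
tool_pos: [0.4565, -0.0738, 0.1797]
tool_rot: [-0.055, -3.14, -0.001]
force: [0.2, 0.8, -1.8]
opening: 0.0451
grasp_force: 30.0
```

>>> play_rows(steps=[[[-10, -36, 0, 0, 0], [-10, -36, 0, 0, 0], [-10, -36, 0, 0, 0], [-10, -36, 0, 0, 0], [-10, -36, 0, 0, 0]]])

```text
time: 13.6
tool_pos: [0.5003, -0.2554, 0.1792]
tool_rot: [-0.055, -3.14, -0.002]
force: [0.0, 0.8, -3.0]
opening: 0.0452
grasp_force: 30.0
```

>>> play_rows(steps=[[[-10, -36, 0, 0, 0], [-10, -36, 0, 0, 0], [-10, -36, 0, 0, 0], [-5, -5, 0, 0, 0], [0, 0, 0, 0, 0]]])

```text
time: 14.02
tool_pos: [0.5319, -0.3701, 0.1782]
tool_rot: [-0.059, -3.14, -0.002]
force: [0.0, 0.8, -3.2]
opening: 0.0451
grasp_force: 30.0
```

Run:
```python
from h import *
state();im,c=shot("w10");hsv=cv2.cvtColor(im,cv2.COLOR_BGR2HSV)
print("wood");rects((hsv[...,0]>12)&(hsv[...,0]<26)&(hsv[...,1]>50)&(hsv[...,2]>190),c,.024)
print("dark");rects((hsv[:260,:,2]<45),c,.024)
```

```text
t 14.02 pos [ 0.5319 -0.3701  0.1782] toolx ang 177.84 zz -1.0 open 0.0451 gf 30.0 f [ 0.   0.8 -3.2]
wood
px (301, 256, 37, 14) c [ 610.3 -371.7] size [36.8 14.3] ang 87.8
px (276, 236, 23, 34) c [ 598.5 -403.6] size [22.3 36. ] ang 86.1
px (528, 153, 34, 60) c [ 536.3 -153.3] size [21.8 57.8] ang 87.2
px (446, 152, 29, 60) c [ 532.2 -234.2] size [21.5 57.6] ang 87.3
px (265, 143, 112, 91) c [ 535.  -368.4] size [103.8  88.9] ang 86.6
px (453, 139, 111, 13) c [ 498.6 -191.9] size [102.8  11.1] ang 87.8
dark
px (116, 241, 108, 19) c [ 590.8 -522.2] size [108.6  19.4] ang 87.8
px (362, 223, 23, 37) c [ 589.5 -317.7] size [41.5 19.1] ang 7.0
px (251, 223, 23, 37) c [ 588.2 -421.9] size [18.3 44.7] ang 62.3
px (288, 170, 36, 38) c [ 534.2 -385.9] size [25.2 38.1] ang 42.3
px (413, 152, 122, 108) c [ 558.3 -216.8] size [116.  108.2] ang 87.8
px (321, 0, 59, 38) c [ 386.6 -337.4] size [48.7 28.5] ang 87.9
```

View pics/w10.png

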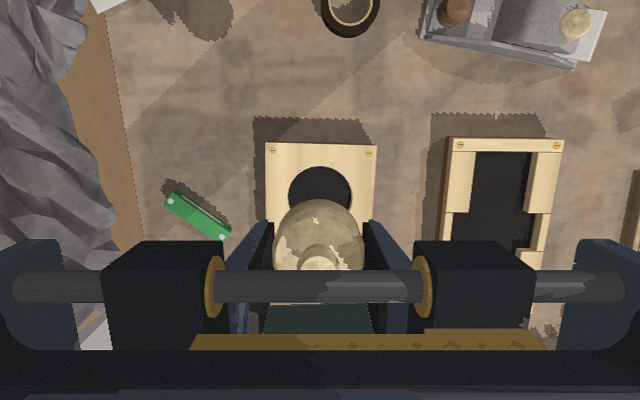

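The wrist view shows the held weight at (318,250), the round recess at (320,192), the roll at (350,15), the plane at (515,30) and the empty plane recess. Block edges put the recess at (0.5427, -0.368). I lower the weight.

>>> play_rows(steps=[[[-11, 2, 20, 0, 0], [0, 0, 40, 0, 0], [0, 0, 35, 0, 0], [0, 0, 20, 0, 0], [0, 0, 0, 0, 0]]])

```text
time: 14.48
tool_pos: [0.5389, -0.3619, 0.0597]
tool_rot: [-0.052, -3.13, -0.013]
force: [-1.6, 1.4, -4.0]
opening: 0.0453
grasp_force: 30.0
```

>>> play_rows(steps=[[[0, 0, 0, 0, 0], [0, 0, 0, 0, 0]]])

```text
time: 14.65
tool_pos: [0.5438, -0.3662, 0.0674]
tool_rot: [0.053, 3.139, -0.002]
force: [0.4, -0.6, -2.9]
opening: 0.0454
grasp_force: 30.0
```

Run:
```python
from h import *
for i in range(4):
    state();vision.grab_frame("side")
```

```text
t 14.65 pos [ 0.5438 -0.3662  0.0674] toolx ang 178.06 zz -1.0 open 0.0454 gf 30.0 f [ 0.4 -0.6 -2.9]
t 14.7 pos [ 0.5442 -0.3667  0.068 ] toolx ang 178.04 zz -1.0 open 0.0453 gf 30.0 f [-0.  -0.5 -2.8]
t 14.75 pos [ 0.5441 -0.3669  0.0682] toolx ang 178.03 zz -1.0 open 0.0453 gf 30.0 f [ 0.5 -0.2 -3.4]
t 14.8 pos [ 0.5439 -0.3669  0.068 ] toolx ang 178.02 zz -1.0 open 0.0454 gf 30.0 f [-0.2 -0.4 -2.7]
```

>>> play_rows(steps=[[[1, -1, 15, 0, 0], [0, 0, 12, 0, 0], [0, 0, 8, 0, 0], [0, 0, 0, 0, 0], [0, 0, 0, 0, 0]]])

```text
time: 15.27
tool_pos: [0.5418, -0.3674, 0.0305]
tool_rot: [0.055, 3.141, 0.0]
force: [0.2, 0.3, -2.2]
opening: 0.045
grasp_force: 30.0
```

>>> play_rows(steps=[[[0, 0, 0, 0, 0], [0, 0, 0, 0, 0], [0, 0, 0, 0, 0]]])

```text
time: 15.52
tool_pos: [0.5418, -0.3674, 0.0305]
tool_rot: [-0.055, -3.141, -0.0]
force: [0.2, 0.1, -2.8]
opening: 0.0457
grasp_force: 30.0
```

>>> play_rows(steps=[[[0, 0, 1.5, 0, 0], [0, 0, 0, 0, 0], [0, 0, 0, 0, 0], [0, 0, 0, 0, 0]]])

```text
time: 15.85
tool_pos: [0.5418, -0.3674, 0.0305]
tool_rot: [0.055, 3.141, -0.0]
force: [-2.0, 0.8, 4.8]
opening: 0.0456
grasp_force: 30.1
```

>>> play_rows(steps=[[[0, 0, 1.5, 0, 0], [0, 0, 0, 0, 0], [0, 0, 0, 0, 0], [0, 0, 0, 0, 0]]])

```text
time: 16.18
tool_pos: [0.5418, -0.3674, 0.0304]
tool_rot: [0.055, 3.14, -0.001]
force: [-4.4, 2.8, 13.5]
opening: 0.0454
grasp_force: 30.1
```

>>> play_rows(steps=[[[0, 0, -2.5, 0, 0], [0, 0, 0, 0, 0.8], [0, 0, 0, 0, 0.8], [0, 0, 0, 0, 0.8], [0, 0, 0, 0, 0.8]]])

```text
time: 16.6
tool_pos: [0.5418, -0.3675, 0.0299]
tool_rot: [-0.055, -3.141, -0.0]
force: [0.2, -0.5, 0.3]
opening: 0.0695
grasp_force: 0.0
```

>>> play_rows(steps=[[[0, 0, 0, 0, 0.8], [0, 0, -30, 0, 0.8], [0, 0, -41, 0, 0.8], [20, 0, -41, 0, 0.8], [30, 0, -30, 0, 0.8]]])

```text
time: 17.02
tool_pos: [0.4964, -0.3664, 0.1706]
tool_rot: [0.052, 3.137, -0.004]
force: [0.2, -0.7, 0.9]
opening: 0.0729
grasp_force: 0.0
```

>>> play_rows(steps=[[[0, 0, -30, 0, 0.8], [0, 0, 0, 0, 0.8], [0, 0, 0, 0, 0.8], [0, 0, 0, 0, 0.8], [0, 0, 0, 0, 0.8]]])

```text
time: 17.43
tool_pos: [0.4937, -0.3652, 0.1962]
tool_rot: [-0.054, -3.139, -0.003]
force: [-0.1, 0.8, -0.4]
opening: 0.0729
grasp_force: 0.0
```

Run:
```python
from h import *
state();im,c=shot("w11");hsv=cv2.cvtColor(im,cv2.COLOR_BGR2HSV)
print("wood");rects((hsv[...,0]>12)&(hsv[...,0]<26)&(hsv[...,1]>50)&(hsv[...,2]>190),c,.024)
print("nonblack in recess / dark");rects((hsv[:260,:,2]<45),c,.024)
# plane tool pixels: low saturation bright
print("grey@.03");rects((hsv[:240,:,1]<45)&(hsv[:240,:,2]>70),c,.03)
cv2.imwrite("pics/w11s.png",vision.grab_frame("scene"))
```

```text
t 17.43 pos [ 0.4937 -0.3652  0.1962] toolx ang 178.02 zz -1.0 open 0.0729 gf 0.0 f [-0.1  0.8 -0.4]
wood
px (510, 189, 29, 51) c [ 533.9 -153.2] size [21.2 54. ] ang 87.2
px (433, 188, 27, 55) c [ 532.2 -234. ] size [21.3 58.4] ang 87.3
px (266, 180, 103, 90) c [ 539.9 -369.1] size [103.4  98.4] ang 86.2
px (439, 177, 102, 12) c [ 498.3 -192.1] size [102.3  10.8] ang 87.2
nonblack in recess / dark
px (56, 241, 118, 19) c [ 557.8 -584. ] size [125.   20.5] ang 87.9
px (388, 222, 34, 38) c [ 558.4 -274.8] size [36.2 41.6] ang 88.0
px (215, 222, 34, 38) c [ 551.8 -458.9] size [35.7 41.7] ang 87.6
px (287, 201, 58, 52) c [ 537.5 -369.5] size [51.9 59.6] ang 13.0
px (439, 189, 141, 71) c [ 544.9 -162.2] size [151.   76.8] ang 87.9
px (318, 24, 53, 59) c [ 372.7 -336.6] size [47.9 49.5] ang 88.0
grey@.03
px (0, 208, 17, 32) c [ 524.4 -682.1] size [16.  34.3] ang 74.8
px (407, 34, 172, 81) c [ 393.9 -201.1] size [150.5  52.1] ang 76.9
px (0, 0, 245, 240) c [ 397.5 -578.8] size [179.9 288.8] ang 56.0
```

Run:
```python
from h import *
for f in("w1","w2","w11"):
    im=cv2.imread(f"pics/{f}.png");c=dict(np.load(f"pics/{f}.npz"));hsv=cv2.cvtColor(im,cv2.COLOR_BGR2HSV)
    m=(hsv[:235,:,1]<50)&(hsv[:235,:,2]>70);m[:,:240]=0
    for z in (.0,.03):
        print(f,z);rects(m,c,z,1500)
im=cv2.imread("pics/w11.png");c=dict(np.load("pics/w11.npz"));hsv=cv2.cvtColor(im,cv2.COLOR_BGR2HSV)
o=px(c,(.5427,-.368,.06));print(o,px(c,(.5427,-.368,.038)),hsv[200:262:6,310])
cv2.imwrite("pics/mix.png",np.hstack([cv2.resize(im[150:280,240:400],(400,325)),cv2.resize(cv2.imread("pics/w2.png")[110:240,240:400],(400,325))]))
```

```text
w1 0.0
px (273, 49, 136, 72) c [ 392.  -193.3] size [152.2  52.7] ang 77.1
w1 0.03
px (273, 49, 136, 72) c [ 394.  -195.1] size [141.4  49. ] ang 77.1
w2 0.0
px (256, 138, 128, 66) c [ 397.8 -194.6] size [152.4  55.7] ang 77.0
w2 0.03
px (256, 138, 128, 66) c [ 392.5 -194.8] size [141.6  51.8] ang 77.0
w11 0.0
px (407, 34, 172, 81) c [ 391.4 -186.6] size [163.9  56.7] ang 77.0
w11 0.03
px (407, 34, 172, 81) c [ 393.9 -201.1] size [150.5  52.1] ang 77.0
(np.float64(316.4899640893174), np.float64(242.37923193542045)) (np.float64(316.51118624119056), np.float64(234.29810460200468)) [[ 18  93 146]
 [ 18  85  75]
 [ 20  84 118]
 [ 19  76 151]
 [ 21  81 152]
 [ 20  77 142]
 [ 20  70 190]
 [ 21  69 206]
 [ 20  76 168]
 [ 20  80 127]
 [ 19  76 217]]
```

View pics/mix.png

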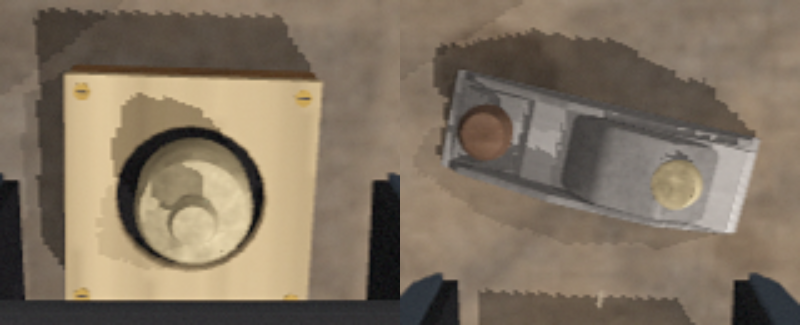

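The left crop shows the weight upright in its round recess, near centre; the right shows the plane from above. Taking the near edge at the foot and the far edge at the rail gives centre (0.3935, -0.1945), width 47.5 mm and long axis at 77°, which fits. I go over the plane.

>>> play_rows(steps=[[[21, 33.5, 0, 0, 0.9], [21, 33.5, 0, 0, 0.9], [21, 33.5, 0, 0, 0.9], [21, 33.5, 0, 0, 0.9], [21, 33.5, 0, 0, 0.9]]])

```text
time: 17.95
tool_pos: [0.3935, -0.193, 0.1968]
tool_rot: [-0.055, -3.139, -0.002]
force: [0.7, 0.1, 0.7]
opening: 0.0821
grasp_force: 0.0
```

Run:
```python
from h import *
o=state();print(o["q"].round(3))
```

```text
t 17.95 pos [ 0.3935 -0.193   0.1968] toolx ang 177.98 zz -1.0 open 0.0821 gf 0.0 f [0.7 0.1 0.7]
[-0.482  0.118  1.879  0.     1.147 -2.018]
```

>>> play_rows(steps=[[[0, 0, 0, 0.125, 0.9], [0, 0, 0, 0.125, 0.9], [0, 0, 0, 0.125, 0.9], [0, 0, 0, 0.125, 0.9], [0, 0, 0, 0.125, 0.9]]])

```text
time: 18.37
tool_pos: [0.3947, -0.1943, 0.1972]
tool_rot: [-1.026, -2.968, -0.001]
force: [0.2, -0.8, 0.6]
opening: 0.0822
grasp_force: 0.0
```

>>> play_rows(steps=[[[0, 0, 0, 0.125, 0.9], [0, 0, 0, 0.125, 0.9], [0, 0, 0, 0.125, 0.9], [0, 0, 0, 0.125, 0.9], [0, 0, 0, 0.125, 0.9]]])

```text
time: 18.78
tool_pos: [0.3947, -0.1944, 0.1971]
tool_rot: [-1.888, -2.508, 0.0]
force: [-0.7, 0.1, 0.7]
opening: 0.082
grasp_force: 0.0
```

>>> play_rows(steps=[[[0, 0, 0, 0.125, 0.9], [0, 0, 0, 0.125, 0.9], [0, 0, 0, 0.125, 0.9], [0, 0, 0, 0.125, 0.9], [0, 0, 0, 0.013, 0.9]]])

```text
time: 19.2
tool_pos: [0.3948, -0.1945, 0.1971]
tool_rot: [-2.46, -1.952, 0.001]
force: [-0.2, -0.1, -0.2]
opening: 0.0824
grasp_force: 0.0
```

>>> play_rows(steps=[[[0, 0, 30, 0, 0.9], [0, 0, 40, 0, 0.9], [0, 0, 30, 0, 0.9], [0, 0, 0, 0, 0.9], [0, 0, 0, 0, 0.9]]])

```text
time: 19.62
tool_pos: [0.3941, -0.1942, 0.0971]
tool_rot: [-2.454, -1.955, 0.002]
force: [0.6, 0.7, 0.5]
opening: 0.0819
grasp_force: 0.0
```

Run:
```python
from h import *
o=state();im,c=shot("w12");hsv=cv2.cvtColor(im,cv2.COLOR_BGR2HSV)
M=R.from_rotvec(o["tool_rot"]).as_matrix()
print("tool-frame shift to plane (mm)",(M.T@(np.array([.3935,-.1945,.0125])-o["tool_pos"])*1000).round(1))
m=(hsv[:235,:,1]<50)&(hsv[:235,:,2]>70)
for z in(0,.03,.034): rects(m,c,z,800)
```

```text
t 19.62 pos [ 0.3941 -0.1942  0.0971] toolx ang 77.1 zz -1.0 open 0.0819 gf 0.0 f [0.6 0.7 0.5]
tool-frame shift to plane (mm) [-0.5 -0.2 84.6]
px (282, 106, 71, 129) c [ 399.1 -170.2] size [100.9  55.2] ang 77.1
px (0, 37, 55, 194) c [ 187.1 -100.4] size [149.   40.8] ang 63.9
px (282, 106, 71, 129) c [ 400.4 -165.1] size [89.5 49. ] ang 77.1
px (0, 37, 55, 194) c [ 212.2 -103.1] size [132.2  36.2] ang 63.9
px (282, 106, 71, 129) c [ 400.6 -164.4] size [88.  48.2] ang 77.1
px (0, 37, 55, 194) c [ 215.6 -103.5] size [130.   35.6] ang 63.9
```

The close view agrees: the end at y = -0.121 and the centre line through x = 0.3936. I descend and grip.

>>> play_rows(steps=[[[0, 0, 35, 0, 0.9], [0, 0, 30, 0, 0.9], [0, 0, 15, 0, 0.9], [0, 0, 4, 0, 0.9], [0, 0, 0, 0, 0.9]]])

```text
time: 20.08
tool_pos: [0.396, -0.1952, 0.0148]
tool_rot: [2.457, 1.956, 0.001]
force: [0.1, 0.5, 0.2]
opening: 0.0817
grasp_force: 0.0
```

>>> play_rows(steps=[[[0, 0, 0, 0, 0], [0, 0, 0, 0, 0], [0, 0, 0, 0, 0], [0, 0, 0, 0, 0], [0, 0, 0, 0, 0]]])

```text
time: 20.5
tool_pos: [0.3952, -0.1949, 0.0147]
tool_rot: [2.458, 1.955, 0.001]
force: [-4.4, 0.2, 2.1]
opening: 0.0516
grasp_force: 4.0
```

>>> play_rows(steps=[[[0, 0, 0, 0, 0], [0, 0, 0, 0, 0], [0, 0, 0, 0, 0]]])

```text
time: 20.75
tool_pos: [0.3935, -0.1943, 0.0143]
tool_rot: [-2.456, -1.955, 0.002]
force: [-3.4, 0.4, 5.6]
opening: 0.0479
grasp_force: 30.0
```

>>> play_rows(steps=[[[0, 0, -5, 0, 0], [0, 0, -10, 0, 0], [0, 0, -10, 0, 0], [0, 0, 0, 0, 0], [0, 0, 0, 0, 0]]])

```text
time: 21.17
tool_pos: [0.3949, -0.1946, 0.0388]
tool_rot: [2.459, 1.955, 0.0]
force: [-0.3, -0.2, -8.0]
opening: 0.0475
grasp_force: 30.0
```

>>> play_rows(steps=[[[0, 0, -25, 0, 0], [0, 0, -30, 0, 0], [0, 0, -30, 0.1, 0], [0, 0, -30, 0.1, 0], [0, 0, -20, 0.1, 0]]])

```text
time: 21.58
tool_pos: [0.3951, -0.1947, 0.1755]
tool_rot: [2.726, 1.559, 0.001]
force: [0.8, -0.3, -7.2]
opening: 0.0478
grasp_force: 30.0
```

>>> play_rows(steps=[[[0, 0, 0, 0.11, 0], [0, 0, 0, 0.11, 0], [0, 0, 0, 0.11, 0], [0, 0, 0, 0.11, 0], [0, 0, 0, 0.11, 0]]])

```text
time: 22.0
tool_pos: [0.3939, -0.1941, 0.1725]
tool_rot: [-3.046, -0.759, 0.004]
force: [0.5, 0.5, -8.3]
opening: 0.0479
grasp_force: 30.0
```

>>> play_rows(steps=[[[0, 0, 0, 0.11, 0], [0, 0, 0, 0.11, 0], [0, 0, 0, 0.11, 0], [0, 0, 0, 0.11, 0], [0, 0, 0, 0.104, 0]]])

```text
time: 22.42
tool_pos: [0.3939, -0.1941, 0.1724]
tool_rot: [-3.139, 0.087, 0.005]
force: [-0.2, 0.5, -7.0]
opening: 0.0478
grasp_force: 30.0
```

>>> play_rows(steps=[[[30, 0, 0, 0, 0], [35, 0, 0, 0, 0], [35, 0, 0, 0, 0], [35, 0, 0, 0, 0], [30, 0, 0, 0, 0]]])

```text
time: 22.83
tool_pos: [0.5612, -0.2026, 0.1718]
tool_rot: [-3.139, 0.079, 0.004]
force: [-0.3, -0.9, -7.6]
opening: 0.0479
grasp_force: 30.0
```

>>> play_rows(steps=[[[20, 0, 0, 0, 0], [0, 0, 0, 0, 0], [0, 0, 0, 0, 0], [0, 0, 0, 0, 0]]])

```text
time: 23.17
tool_pos: [0.5781, -0.2034, 0.1719]
tool_rot: [-3.139, 0.079, 0.007]
force: [0.0, 0.5, -7.7]
opening: 0.0478
grasp_force: 30.0
```

Run:
```python
from h import *
o=state();M=R.from_rotvec(o["tool_rot"]).as_matrix()
print("shift to block",(M.T@(np.array([.5844,-.1955,.0275])-o["tool_pos"])*1000).round(1))
im,c=shot("w13");hsv=cv2.cvtColor(im,cv2.COLOR_BGR2HSV)
print("wood");rects((hsv[...,0]>12)&(hsv[...,0]<26)&(hsv[...,1]>50)&(hsv[...,2]>190),c,.024)
print("grey");rects((hsv[:240,:,1]<50)&(hsv[:240,:,2]>70),c,o["tool_pos"][2]-.012)
```

```text
t 23.17 pos [ 0.5781 -0.2034  0.1719] toolx ang -2.87 zz -1.0 open 0.0478 gf 30.0 f [ 0.   0.5 -7.7]
shift to block [  6.6  -8.  144.4]
wood
px (477, 203, 27, 37) c [ 537.7 -365.4] size [22.6 36.4] ang 79.4
px (523, 164, 25, 69) c [ 558.5 -404.9] size [19.9 66.6] ang 88.8
px (451, 163, 65, 77) c [ 562.4 -351.6] size [41.4 90.1] ang 51.8
px (258, 94, 17, 67) c [ 636.6 -159.9] size [14.  58.4] ang 85.5
px (249, 80, 118, 13) c [ 670.3 -199.1] size [101.9   9.9] ang 87.1
grey
px (0, 160, 157, 54) c [615.8 -74. ] size [28.  84.6] ang 0.1
px (266, 104, 105, 136) c [ 616.9 -205.5] size [57.4 72.7] ang 87.1
px (412, 0, 228, 84) c [ 676.5 -310.5] size [114.4  36.9] ang 87.1
```

>>> play_rows(steps=[[[6.5, -8, 20, 0, 0], [0, 0, 30, 0, 0], [0, 0, 30, 0, 0], [0, 0, 20, 0, 0], [0, 0, 10, 0, 0]]])

```text
time: 23.63
tool_pos: [0.5832, -0.1955, 0.0608]
tool_rot: [-3.138, 0.079, 0.011]
force: [-1.9, 0.2, -7.7]
opening: 0.048
grasp_force: 30.0
```

>>> play_rows(steps=[[[0, 0, 0, 0, 0], [0, 0, 0, 0, 0], [0, 0, 0, 0, 0], [0, 0, 0, 0, 0]]])

```text
time: 23.97
tool_pos: [0.5879, -0.1968, 0.0661]
tool_rot: [3.139, -0.079, 0.006]
force: [0.4, -0.2, -7.7]
opening: 0.0477
grasp_force: 30.0
```

Run:
```python
from h import *
o=state();M=R.from_rotvec(o["tool_rot"]).as_matrix()
print("shift to block",(M.T@(np.array([.5843,-.1952,.029])-o["tool_pos"])*1000).round(1))
im,c=shot("w14");hsv=cv2.cvtColor(im,cv2.COLOR_BGR2HSV)
print("wood");rects((hsv[...,0]>12)&(hsv[...,0]<26)&(hsv[...,1]>50)&(hsv[...,2]>190),c,.024)
print("grey");rects((hsv[:240,:,1]<50)&(hsv[:240,:,2]>70),c,o["tool_pos"][2]-.012)
```

```text
t 23.97 pos [ 0.5879 -0.1968  0.0661] toolx ang -2.89 zz -1.0 open 0.0477 gf 30.0 f [ 0.4 -0.2 -7.7]
shift to block [-3.8 -1.5 37.1]
wood
px (623, 204, 17, 39) c [ 579.  -398.5] size [27.4 10.1] ang 10.2
px (564, 203, 49, 33) c [ 583.7 -372.3] size [30.7 21.5] ang 87.2
px (525, 203, 43, 61) c [ 575.3 -344.4] size [21.8 41.3] ang 86.8
px (238, 105, 29, 96) c [ 636.2 -160.6] size [15.5 58.1] ang 88.2
px (228, 83, 175, 20) c [ 670.2 -199.2] size [101.8  10.6] ang 87.1
grey
px (0, 198, 91, 42) c [610.  -45.7] size [50.9 23.6] ang 87.1
px (265, 104, 106, 136) c [ 626.8 -198.8] size [57.2 72.7] ang 87.1
px (0, 32, 47, 23) c [698.8 -58.8] size [22.2  9.9] ang 87.1
px (496, 0, 144, 85) c [ 686.5 -325.3] size [71.6 38. ] ang 89.5
```

Correct by (-4, -1.5) and lower.

>>> play_rows(steps=[[[-4, -1.5, 10, 0, 0], [0, 0, 10, 0, 0], [0, 0, 10, 0, 0], [0, 0, 5, 0, 0], [0, 0, 0, 0, 0]]])

```text
time: 24.43
tool_pos: [0.5825, -0.1945, 0.0285]
tool_rot: [-3.14, 0.079, 0.001]
force: [-0.1, 0.2, -7.8]
opening: 0.0479
grasp_force: 30.0
```

>>> play_rows(steps=[[[0, 0, 0, 0, 0], [0, 0, 0, 0, 0], [0, 0, 0, 0, 0], [0, 0, 0, 0, 0]]])

```text
time: 24.77
tool_pos: [0.5828, -0.1946, 0.029]
tool_rot: [-3.141, 0.079, -0.0]
force: [-0.2, -0.4, -6.4]
opening: 0.0481
grasp_force: 30.0
```

>>> play_rows(steps=[[[0, 0, 1.5, 0, 0], [0, 0, 0, 0, 0], [0, 0, 0, 0, 0], [0, 0, 0, 0, 0]]])

```text
time: 25.1
tool_pos: [0.583, -0.1947, 0.0282]
tool_rot: [3.14, -0.079, 0.002]
force: [-0.8, -0.2, 0.2]
opening: 0.0479
grasp_force: 30.0
```

>>> play_rows(steps=[[[0, 0, 0, 0, 0.7], [0, 0, 0, 0, 0.7], [0, 0, 0, 0, 0.7], [0, 0, 0, 0, 0.7], [0, 0, 0, 0, 0.7]]])

```text
time: 25.52
tool_pos: [0.583, -0.1947, 0.0277]
tool_rot: [3.14, -0.079, 0.001]
force: [0.1, 0.3, 0.3]
opening: 0.0638
grasp_force: 0.0
```

>>> play_rows(steps=[[[0, 0, -20, 0, 0.8], [0, 0, -35, 0, 0.8], [0, 0, -40, 0, 0.8], [0, 0, -40, 0, 0.8], [0, 0, -35, 0, 0.8]]])

```text
time: 25.93
tool_pos: [0.5829, -0.1947, 0.2003]
tool_rot: [3.14, -0.079, 0.003]
force: [0.2, 0.1, 0.5]
opening: 0.073
grasp_force: 0.0
```

>>> play_rows(steps=[[[0, 0, 0, 0, 0.8], [0, 0, 0, 0, 0.8], [0, 0, 0, 0, 0.8]]])

```text
time: 26.18
tool_pos: [0.5821, -0.1944, 0.1969]
tool_rot: [-3.14, 0.079, 0.001]
force: [-0.8, 0.1, -0.2]
opening: 0.0729
grasp_force: 0.0
```

Run:
```python
from h import *
o=state();print(o["q"].round(2))
im,c=shot("w15");hsv=cv2.cvtColor(im,cv2.COLOR_BGR2HSV)
print("wood");rects((hsv[...,0]>12)&(hsv[...,0]<26)&(hsv[...,1]>50)&(hsv[...,2]>190),c,.024)
m=(hsv[:240,:,1]<50)&(hsv[:240,:,2]>70)
print("grey@.016");rects(m,c,.016);print("grey@.048");rects(m,c,.048)
s=vision.grab_frame("scene");cv2.imwrite("pics/s2.png",s);cs=vision.calibration("scene")
h=cv2.cvtColor(s,cv2.COLOR_BGR2HSV);m=(h[...,0]>20)&(h[...,0]<32)&(h[...,1]>150)&(h[...,2]>100);print("tape");rects(m,cs,.031,100)
```

```text
t 26.18 pos [ 0.5821 -0.1944  0.1969] toolx ang -2.87 zz -1.0 open 0.0729 gf 0.0 f [-0.8  0.1 -0.2]
[-0.34  0.39  1.5   0.    1.25  1.28]
wood
px (272, 255, 95, 10) c [ 499.6 -191.4] size [101.   10.4] ang 87.1
px (518, 164, 21, 66) c [ 557.7 -405.5] size [13.2 68.4] ang 86.7
px (481, 163, 26, 21) c [ 584.4 -370.6] size [22.3 20.4] ang 86.3
px (457, 163, 22, 47) c [ 572.1 -344.8] size [16.9 47.6] ang 87.1
px (264, 87, 109, 12) c [ 670.2 -199.1] size [102.1   9.9] ang 87.1
grey@.016
px (299, 184, 45, 56) c [ 550. -196.] size [46.3 60.5] ang 87.1
px (7, 160, 169, 51) c [587.9  43.1] size [ 50.3 174.4] ang 0.1
px (293, 106, 52, 134) c [ 589. -195.] size [ 51.6 139.2] ang 86.1
px (415, 0, 225, 92) c [ 701.4 -398.5] size [217.6  78.7] ang 87.1
grey@.048
px (299, 184, 45, 56) c [ 559.6 -196.2] size [42.1 55. ] ang 87.1
px (7, 160, 169, 51) c [593.9  21.1] size [ 45.7 158.5] ang 0.1
px (293, 106, 52, 134) c [ 595.  -195.3] size [ 46.9 126.5] ang 86.1
px (415, 0, 225, 92) c [ 697.1 -380.3] size [197.8  71.6] ang 87.1
tape
px (276, 187, 25, 29) c [444.2  -5.3] size [ 51.3 126.5] ang 1.8
```

The plane is seated: its far end is at 0.659 as it should be, and the placing height matches. Now the tape.

>>> play_rows(steps=[[[-25, -32, -8, 0, 0.8], [-25, -32, -8, 0, 0.8], [-25, -32, -8, 0, 0.8], [-25, -32, -8, 0, 0.8], [-25, -32, -8, 0, 0.8]]])

```text
time: 26.7
tool_pos: [0.4637, -0.0273, 0.2361]
tool_rot: [-3.14, 0.08, 0.006]
force: [0.6, 0.2, -0.6]
opening: 0.0731
grasp_force: 0.0
```

>>> play_rows(steps=[[[-23, -35, 0, -0.12, 0.8], [0, 0, 0, -0.123, 0.8], [0, 0, 0, -0.123, 0.8], [0, 0, 0, -0.123, 0.8], [0, 0, 0, -0.123, 0.8]]])

```text
time: 27.12
tool_pos: [0.4438, 0.0078, 0.2361]
tool_rot: [-3.015, -0.881, 0.004]
force: [-0.8, 1.0, 0.1]
opening: 0.0729
grasp_force: 0.0
```

>>> play_rows(steps=[[[0, 0, 0, -0.124, 0.8], [0, 0, 0, -0.124, 0.8], [0, 0, 0, -0.124, 0.8], [0, 0, 0, -0.124, 0.8], [0, 0, 0, -0.124, 0.8]]])

```text
time: 27.53
tool_pos: [0.444, 0.0074, 0.2359]
tool_rot: [-2.602, -1.757, 0.004]
force: [0.0, 0.1, -0.6]
opening: 0.0725
grasp_force: 0.0
```

>>> play_rows(steps=[[[0, 0, 0, -0.124, 0.8], [0, 0, 0, -0.124, 0.8], [0, 0, 0, -0.124, 0.8], [0, 0, 0, -0.124, 0.8], [0, 0, 0, -0.124, 0.8]]])

```text
time: 27.95
tool_pos: [0.444, 0.0074, 0.236]
tool_rot: [-1.941, -2.466, 0.003]
force: [-0.4, -1.2, 0.2]
opening: 0.0728
grasp_force: 0.0
```

>>> play_rows(steps=[[[0, 0, 0, -0.12, 0.8], [0, 0, 0, -0.12, 0.8], [0, 0, 0, 0, 0.8], [0, 0, 0, 0, 0.8], [0, 0, 0, 0, 0.8]]])

```text
time: 28.37
tool_pos: [0.4444, 0.0074, 0.2368]
tool_rot: [-1.644, -2.675, 0.001]
force: [-0.9, -0.1, 0.8]
opening: 0.0732
grasp_force: 0.0
```

Run:
```python
from h import *
o=state();print(o["q"].round(2))
im,c=shot("w16");hsv=cv2.cvtColor(im,cv2.COLOR_BGR2HSV)
m=(hsv[...,0]>20)&(hsv[...,0]<34)&(hsv[...,1]>140)&(hsv[...,2]>70)
for z in(0,.04,.055,.062): print(z);rects(m,c,z)
k=max(cv2.findContours(m.astype(np.uint8),cv2.RETR_EXTERNAL,cv2.CHAIN_APPROX_NONE)[0],key=cv2.contourArea)
print(cv2.boxPoints(cv2.minAreaRect(k)).round(0).tolist(),"cam",c["xyz"])
for f,pts in(("w6",[(70,158),(258,148)]),):
    cc=dict(np.load("pics/w6.npz"));print([onz(cc,u,v,.018).round(3) for u,v in pts])
```

```text
t 28.37 pos [0.4444 0.0074 0.2368] toolx ang 116.84 zz -1.0 open 0.0732 gf 0.0 f [-0.9 -0.1  0.8]
[-0.01  0.1   1.8   0.    1.25 -0.48]
0
px (292, 146, 35, 68) c [439.6  -5.8] size [40.4 81.5] ang 26.8
0.04
px (292, 146, 35, 68) c [436.9   1.8] size [36.4 73.5] ang 26.8
0.055
px (292, 146, 35, 68) c [435.9   4.7] size [35.  70.4] ang 26.8
0.062
px (292, 146, 35, 68) c [435.4   6. ] size [34.3 69. ] ang 26.8
[[292.0, 146.0], [326.0, 146.0], [326.0, 213.0], [292.0, 213.0]] cam [0.41215222 0.07138705 0.40674526]
[array([ 0.532, -0.045,  0.018]), array([0.531, 0.173, 0.018])]
```

The tape lies along 116.8°, 8.5 mm to tool -y, and its centre is at the tool's x. I shift, descend and grip.

>>> play_rows(steps=[[[0, -8.5, 20, 0, 0.8], [0, 0, 40, 0, 0.8], [0, 0, 40, 0, 0.8], [0, 0, 40, 0, 0.8], [0, 0, 0, 0, 0.8]]])

```text
time: 28.83
tool_pos: [0.4313, 0.0036, 0.0917]
tool_rot: [-1.637, -2.666, 0.012]
force: [-0.8, -0.0, -0.4]
opening: 0.0729
grasp_force: 0.0
```

>>> play_rows(steps=[[[0, 0, 0, 0, 0.8], [0, 0, 0, 0, 0.8], [0, 0, 0, 0, 0.8]]])

```text
time: 29.08
tool_pos: [0.4394, 0.0035, 0.0999]
tool_rot: [1.64, 2.674, 0.004]
force: [0.3, -0.6, 0.2]
opening: 0.073
grasp_force: 0.0
```

Run:
```python
from h import *
o=state()
im,c=shot("w17");hsv=cv2.cvtColor(im,cv2.COLOR_BGR2HSV)
m=(hsv[...,0]>20)&(hsv[...,0]<34)&(hsv[...,1]>140)&(hsv[...,2]>70)
M=R.from_rotvec(o["tool_rot"]).as_matrix();cs=cv2.findContours(m.astype(np.uint8),cv2.RETR_EXTERNAL,cv2.CHAIN_APPROX_NONE)[0]
for k in cs:
    if cv2.contourArea(k)<200: continue
    for z in(.005,.03,.062):
        P=np.array([M.T@(onz(c,u,v,z)-o["tool_pos"]) for u,v in k[:,0]])*1000
        print(cv2.boundingRect(k),z,"x",P[:,0].min().round(1),P[:,0].max().round(1),"y",P[:,1].min().round(1),P[:,1].max().round(1))
```

```text
t 29.08 pos [0.4394 0.0035 0.0999] toolx ang 116.96 zz -1.0 open 0.073 gf 0.0 f [ 0.3 -0.6  0.2]
(286, 162, 55, 102) 0.005 x -51.3 33.1 y -25.2 17.8
(286, 162, 55, 102) 0.03 x -39.6 36.7 y -22.9 16.1
(286, 162, 55, 102) 0.062 x -24.8 41.4 y -19.8 13.9
```

>>> play_rows(steps=[[[0, -3, 25, 0, 0.8], [0, 0, 30, 0, 0.8], [0, 0, 20, 0, 0.8], [0, 0, 8, 0, 0.8], [0, 0, 0, 0, 0.8]]])

```text
time: 29.55
tool_pos: [0.4344, 0.0022, 0.0143]
tool_rot: [-1.642, -2.678, 0.001]
force: [-0.3, 0.9, 0.3]
opening: 0.073
grasp_force: 0.0
```

>>> play_rows(steps=[[[0, 0, 0, 0, 0], [0, 0, 0, 0, 0], [0, 0, 0, 0, 0], [0, 0, 0, 0, 0], [0, 0, 0, 0, 0]]])

```text
time: 29.97
tool_pos: [0.4351, 0.0022, 0.0153]
tool_rot: [1.641, 2.677, 0.002]
force: [0.0, -0.4, -1.3]
opening: 0.0423
grasp_force: 0.0
```

>>> play_rows(steps=[[[0, 0, 0, 0, 0], [0, 0, 0, 0, 0], [0, 0, 0, 0, 0], [0, 0, 0, 0, 0]]])

```text
time: 30.3
tool_pos: [0.4352, 0.0023, 0.015]
tool_rot: [1.641, 2.677, 0.001]
force: [-0.6, 1.4, 5.3]
opening: 0.0338
grasp_force: 30.0
```

>>> play_rows(steps=[[[0, 0, -5, 0, 0], [0, 0, -15, 0, 0], [0, 0, -20, 0, 0], [0, 0, 0, 0, 0], [0, 0, 0, 0, 0]]])

```text
time: 30.72
tool_pos: [0.4346, 0.0021, 0.0548]
tool_rot: [1.641, 2.678, 0.001]
force: [-0.8, -0.3, -1.9]
opening: 0.034
grasp_force: 30.0
```

>>> play_rows(steps=[[[0, 0, -35, 0, 0], [0, 0, -40, 0, 0], [0, 0, -40, -0.12, 0], [0, 0, -30, -0.12, 0], [0, 0, 0, -0.12, 0]]])

```text
time: 31.13
tool_pos: [0.4376, 0.0021, 0.2042]
tool_rot: [1.124, 2.924, 0.005]
force: [1.6, 0.9, -1.1]
opening: 0.0341
grasp_force: 30.0
```

>>> play_rows(steps=[[[0, 0, 0, -0.12, 0], [0, 0, 0, -0.12, 0], [0, 0, 0, -0.12, 0], [0, 0, 0, -0.12, 0], [0, 0, 0, -0.12, 0]]])

```text
time: 31.55
tool_pos: [0.4334, 0.0021, 0.1978]
tool_rot: [-0.21, -3.131, 0.0]
force: [0.4, 0.0, -1.8]
opening: 0.0338
grasp_force: 30.0
```

>>> play_rows(steps=[[[0, 0, 0, -0.12, 0], [0, 0, 0, -0.08, 0], [-9, 34, 0, 0, 0], [-9, 34, 0, 0, 0], [-9, 34, 0, 0, 0]]])

```text
time: 31.97
tool_pos: [0.4545, 0.1062, 0.1979]
tool_rot: [0.091, -3.137, 0.001]
force: [1.1, 0.1, -1.2]
opening: 0.0343
grasp_force: 30.0
```

>>> play_rows(steps=[[[-9, 34, 0, 0, 0], [-9, 34, 0, 0, 0], [-9, 34, 0, 0, 0], [-9, 34, 0, 0, 0], [-9, 34, 0, 0, 0]]])

```text
time: 32.38
tool_pos: [0.4892, 0.2793, 0.1974]
tool_rot: [0.095, -3.137, 0.003]
force: [0.4, -0.1, -2.7]
opening: 0.0344
grasp_force: 30.0
```

>>> play_rows(steps=[[[-9, 34, 0, 0, 0], [-9, 34, 0, 0, 0], [-9, 34, 0, 0, 0], [0, 0, 0, 0, 0], [0, 0, 0, 0, 0]]])

```text
time: 32.8
tool_pos: [0.5099, 0.3823, 0.1965]
tool_rot: [0.098, -3.136, 0.005]
force: [-0.2, -0.1, -1.5]
opening: 0.0341
grasp_force: 30.0
```

>>> play_rows(steps=[[[0, 0, 0, 0, 0], [0, 0, 0, 0, 0]]])

```text
time: 32.97
tool_pos: [0.5103, 0.38, 0.1985]
tool_rot: [0.093, -3.138, 0.003]
force: [0.0, 0.6, -2.0]
opening: 0.0337
grasp_force: 30.0
```

Run:
```python
from h import *
o=state();M=R.from_rotvec(o["tool_rot"]).as_matrix();print("shift",(M.T@(np.array([.522,.412,.030])-o["tool_pos"])*1000).round(1))
im,c=shot("w18");hsv=cv2.cvtColor(im,cv2.COLOR_BGR2HSV)
print("wood");rects((hsv[...,0]>12)&(hsv[...,0]<26)&(hsv[...,1]>50)&(hsv[...,1]<140)&(hsv[...,2]>190),c,.024)
m=(hsv[...,0]>20)&(hsv[...,0]<34)&(hsv[...,1]>140)&(hsv[...,2]>70)
cs=cv2.findContours(m.astype(np.uint8),cv2.RETR_EXTERNAL,cv2.CHAIN_APPROX_NONE)[0]
for k in cs:
    if cv2.contourArea(k)<200: continue
    for z in(-.01,.047):
        P=np.array([M.T@(onz(c,u,v,o["tool_pos"][2]+z)-o["tool_pos"]) for u,v in k[:,0]])*1000
        print(cv2.boundingRect(k),z,"x",P[:,0].min().round(1),P[:,0].max().round(1),"y",P[:,1].min().round(1),P[:,1].max().round(1))
```

```text
t 32.97 pos [0.5103 0.38   0.1985] toolx ang -176.6 zz -1.0 open 0.0337 gf 30.0 f [ 0.   0.6 -2. ]
shift [-13.9  31.5 168.5]
wood
px (205, 181, 33, 30) c [529.2 281.2] size [32.6 29.3] ang 88.5
px (135, 174, 33, 31) c [527.  210.3] size [32.5 29.3] ang 88.1
px (135, 160, 103, 22) c [505.2 246.8] size [102.2  13.5] ang 88.2
px (373, 158, 29, 75) c [519.8 450.1] size [78.1 26.5] ang 3.3
px (299, 158, 27, 30) c [500. 373.] size [29.6 26.5] ang 3.4
px (299, 142, 104, 15) c [474.2 409.6] size [ 13.8 101.7] ang 3.4
(277, 303, 83, 32) -0.01 x -57.9 -37.1 y -24.4 24.4
(277, 303, 83, 32) 0.047 x -16.8 -2.5 y -16.8 16.6
(275, 188, 87, 82) -0.01 x -15.5 31.5 y -24.4 24.0
(275, 188, 87, 82) 0.047 x 12.2 44.4 y -16.8 16.3
```

>>> play_rows(steps=[[[-12.5, 31.5, 10, 0, 0], [0, 0, 40, 0, 0], [0, 0, 40, 0, 0], [0, 0, 30, 0, 0], [0, 0, 10, 0, 0]]])

```text
time: 33.43
tool_pos: [0.5186, 0.4103, 0.0644]
tool_rot: [0.092, -3.132, 0.009]
force: [-1.2, -0.1, -1.8]
opening: 0.0342
grasp_force: 30.0
```

>>> play_rows(steps=[[[0, 0, 0, 0, 0], [0, 0, 0, 0, 0], [0, 0, 0, 0, 0], [0, 0, 0, 0, 0]]])

```text
time: 33.77
tool_pos: [0.5229, 0.4145, 0.0725]
tool_rot: [-0.094, 3.136, 0.005]
force: [0.1, 0.0, -2.2]
opening: 0.0338
grasp_force: 30.0
```

Run:
```python
from h import *
o=state();M=R.from_rotvec(o["tool_rot"]).as_matrix();print("shift",(M.T@(np.array([.521,.412,.030])-o["tool_pos"])*1000).round(1))
im,c=shot("w19");hsv=cv2.cvtColor(im,cv2.COLOR_BGR2HSV)
print("wood");rects((hsv[...,0]>12)&(hsv[...,0]<26)&(hsv[...,1]>50)&(hsv[...,1]<140)&(hsv[...,2]>190),c,.024)
```

```text
t 33.77 pos [0.5229 0.4145 0.0725] toolx ang -176.57 zz -1.0 open 0.0338 gf 30.0 f [ 0.1  0.  -2.2]
shift [ 2.2 -2.5 42.5]
wood
px (90, 196, 52, 46) c [528.9 281.4] size [32.4 29.2] ang 88.1
px (0, 188, 35, 45) c [526.8 215.8] size [22.4 29.6] ang 87.2
px (235, 168, 26, 44) c [503.4 363.5] size [26.8 15.7] ang 23.7
px (0, 166, 140, 32) c [505.2 253.8] size [88.6 13.5] ang 88.2
px (353, 161, 43, 90) c [511.  449.6] size [60.7 26.5] ang 3.4
px (315, 136, 82, 23) c [472.7 435.1] size [13.7 50.8] ang 3.4
```

>>> play_rows(steps=[[[2, -2.5, 10, 0, 0], [0, 0, 15, 0, 0], [0, 0, 12, 0, 0], [0, 0, 4, 0, 0], [0, 0, 0, 0, 0]]])

```text
time: 34.23
tool_pos: [0.5189, 0.4107, 0.0288]
tool_rot: [0.095, -3.139, 0.001]
force: [-2.2, -1.5, 3.5]
opening: 0.034
grasp_force: 30.0
```

>>> play_rows(steps=[[[0, 0, 0, 0, 0], [0, 0, 0, 0, 0], [0, 0, 0, 0, 0], [0, 0, 0, 0, 0]]])

```text
time: 34.57
tool_pos: [0.519, 0.4106, 0.0288]
tool_rot: [0.095, -3.139, 0.001]
force: [-3.2, -2.2, 6.1]
opening: 0.0338
grasp_force: 30.0
```

>>> play_rows(steps=[[[0, 0, 1.5, 0, 0], [0, 0, 0, 0, 0], [0, 0, 0, 0, 0], [0, 0, 0, 0, 0]]])

```text
time: 34.9
tool_pos: [0.519, 0.4107, 0.0288]
tool_rot: [0.095, -3.139, 0.001]
force: [-5.2, -4.0, 12.2]
opening: 0.0341
grasp_force: 30.0
```

Contact comes at the expected floor height (0.015 + 0.014). Release and retreat.

>>> play_rows(steps=[[[0, 0, -2.5, 0, 0], [0, 0, 0, 0, 0.65], [0, 0, 0, 0, 0.65], [0, 0, 0, 0, 0.65], [0, 0, 0, 0, 0.65]]])

```text
time: 35.32
tool_pos: [0.5198, 0.4112, 0.0292]
tool_rot: [-0.095, 3.14, 0.0]
force: [0.8, 0.2, -0.0]
opening: 0.0578
grasp_force: 0.0
```

>>> play_rows(steps=[[[0, 0, -15, 0, 0.65], [0, 0, -40, 0, 0.65], [0, 0, -40, 0, 0.65], [0, 0, -40, 0, 0.65], [0, 0, -30, 0, 0.65]]])

```text
time: 35.73
tool_pos: [0.5204, 0.4116, 0.1981]
tool_rot: [-0.094, 3.137, 0.004]
force: [-0.8, 0.3, -0.3]
opening: 0.0596
grasp_force: 0.0
```

>>> play_rows(steps=[[[0, -30, -20, 0, 0.65], [0, -30, 0, 0, 0.65], [0, 0, 0, 0, 0.65], [0, 0, 0, 0, 0.65], [0, 0, 0, 0, 0.65]]])

```text
time: 36.15
tool_pos: [0.5231, 0.3514, 0.2141]
tool_rot: [0.094, -3.14, -0.001]
force: [-0.3, 0.2, -0.2]
opening: 0.0592
grasp_force: 0.0
```

Run:
```python
from h import *
o=state()
im,c=shot("w20");hsv=cv2.cvtColor(im,cv2.COLOR_BGR2HSV)
print("wood");rects((hsv[...,0]>12)&(hsv[...,0]<26)&(hsv[...,1]>50)&(hsv[...,1]<140)&(hsv[...,2]>190),c,.024)
m=(hsv[...,0]>20)&(hsv[...,0]<34)&(hsv[...,1]>140)&(hsv[...,2]>70)
for z in(.02,.06,.076): print("tape",z);rects(m,c,z)
print("keys");rects((hsv[...,0]>45)&(hsv[...,0]<80)&(hsv[...,1]>120)&(hsv[...,2]>60),c,.032)
# roll, offcut unchanged: compare scene frames; weight and plane
a=cv2.imread("pics/scene0.png").astype(int);s=vision.grab_frame("scene");cv2.imwrite("pics/s3.png",s);cs=vision.calibration("scene")
d=np.abs(s.astype(int)-a).sum(2)
print("roll patch diff",d[290:322,305:340].mean(),"lookalike",d[312:343,428:441].mean(),"offcut patch",d[153:170,338:364].mean())
```

```text
t 36.15 pos [0.5231 0.3514 0.2141] toolx ang -176.58 zz -1.0 open 0.0592 gf 0.0 f [-0.3  0.2 -0.2]
wood
px (327, 238, 48, 11) c [592.4 391.8] size [11.9 52.2] ang 3.4
px (170, 225, 30, 27) c [597.3 208. ] size [32.  28.4] ang 88.4
px (391, 219, 30, 18) c [570.8 450.3] size [19.7 32. ] ang 3.4
px (327, 219, 32, 18) c [574.8 381.7] size [19.7 34.4] ang 3.4
px (236, 167, 32, 30) c [529.3 280.9] size [32.6 29.3] ang 88.0
px (169, 161, 31, 30) c [527.  210.2] size [31.6 29.3] ang 88.0
px (169, 147, 99, 21) c [505.3 246.4] size [101.7  13.5] ang 88.2
px (399, 145, 28, 73) c [519.7 450.2] size [77.8 26.1] ang 3.4
px (384, 130, 44, 14) c [472.8 438.2] size [13.1 44.4] ang 3.4
tape 0.02
px (359, 150, 44, 74) c [527.5 419.7] size [81.3 45.1] ang 6.8
tape 0.06
px (359, 150, 44, 74) c [519.2 411.6] size [72.4 40.2] ang 6.8
tape 0.076
px (359, 150, 44, 74) c [515.8 408.4] size [68.8 38.2] ang 6.8
keys
px (204, 167, 27, 84) c [560.5 246.3] size [25.8 92.6] ang 87.7
roll patch diff 17.754464285714285 lookalike 48.858560794044664 offcut patch 28.237556561085974
```

```bash
python3 -c "
from plant import job
print(job.close_job())"
```

```text
the job is handed in; nothing more can be done
None
```

All four tools are in their own blocks and released, the tape roll and offcut were left alone, and the job was handed in at about 36 s; no verdict was returned.

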